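# Prop the stock case open and file the new switch boxes

## Task

Swing the lid of the wooden stock case wide open, flip its stay up, and bring the lid forward so that it rests propped on the stay. Then file every medium-height switch box from the counter into the packed row in the case, between the tall boxes and the short ones, shifting those apart to make room; all boxes must end upright on the case floor, square in the row, with the lid still propped. Knock nothing over.

Things in the scene. Friction and masses are not known exactly. Their poses are not given: they have to be found in the camera images.
- case: Fixed open-topped pine case, 215 (x) x 252 (y) x 102 mm high; origin at the centre of its underside; x points to the hinge side (away from the robot), y to its left, z up. Walls 10 mm thick, inner floor 8 mm up. The end walls are 102 mm high, the back wall 65 mm, the front wall only 36 mm.
- row (a point): Centre of the row of boxes on the case's inner floor, 33 mm in front of the case's centre; axes as the case's. The row runs along y; the inside reaches 116 mm either way in y, 64 mm to the front wall (-x), 45 mm to the stay's pin and 80 mm to its rod (+x).
- lid (a joint): Angle of the case's lid, rad: 0 shut, 1.80 leaning back at its stop. The plywood lid (215 x 252 x 8 mm, 0.4 kg) is hinged along the top of the back and rises away from the robot. Past upright (1.57) it leans back and stays; forward of upright it sinks slowly shut (damped) unless the stay holds it. Resting on the raised stay it stands at about 1.39.
- lid_grip (a point): Centre of the lid's steel handle: a small round bar, 14 mm diameter, 26 mm long along the case's y, carried by a narrow tab 26 mm beyond the middle of the lid's free edge. It can be pinched by its two ends from above, and then turns between the fingers while the lid swings. It is 241 mm from the hinge line.
- lid_hinge (a point): Middle of the lid's hinge line, which runs along the case's y: 107 mm behind the case's centre, 104 mm above the case's underside.
- stay (a joint): Angle of the stay, rad: 0 lying flat under the lid, along the case's y; about 1.57 upright; 1.75 at its stop, just past upright, where its own weight holds it. Short of upright it falls back. It swings in the plane across the case (case's y and z). It can pass upright only while the lid stands above about 1.42.
- stay_tip (a point): Centre of the stay's round rubber tip, 12 mm diameter. The stay is a round aluminium tube of 10 mm diameter, 178 mm from pivot to tip centre, 30 g. The lid's underside rests on this tip.
- stay_pin (a point): Middle of the stay's grip pin: a black round pin, 12 mm diameter, that sticks out 40 mm from the rod towards the case's front (-x), 140 mm from the pivot; this point is 27 mm in front of the rod's axis. Pinched from above (fingers closing along the case's y) it turns between the fingers while the stay is swung up. Pushed well past upright the stay falls on to its stop by itself.
- stay_pivot (a point): The stay's pivot in the left part of the case: 72 mm behind the case's centre, 72 mm to its left, 88 mm above its underside. Lying flat, the stay points from here to the case's right (-y).
- tall_1: Tall switch box of card, 56 (x) x 30 (y) x 90 mm high, about 0.2 kg, loose, standing in the left half of the row; origin at the centre of its underside, z up.
- tall_2: Tall switch box of card, 56 (x) x 30 (y) x 90 mm high, about 0.2 kg, loose, standing in the left half of the row; origin at the centre of its underside, z up.
- short_1: Short switch box of card, 56 (x) x 30 (y) x 52 mm high, about 0.11 kg, loose, standing in the right half of the row; origin at the centre of its underside, z up.
- short_2: Short switch box of card, 56 (x) x 30 (y) x 52 mm high, about 0.11 kg, loose, standing in the right half of the row; origin at the centre of its underside, z up.
- new_1: New, medium-height switch box of card, 56 (x) x 30 (y) x 70 mm high, about 0.15 kg, standing on the counter left of the case (two or three of these boxes are there); origin at the centre of its underside, z up; the weight sits low. Its two 56 mm-apart ends are alike, so it may go in either way round.
- new_2: New, medium-height switch box of card, 56 (x) x 30 (y) x 70 mm high, about 0.15 kg, standing on the counter left of the case (two or three of these boxes are there); origin at the centre of its underside, z up; the weight sits low. Its two 56 mm-apart ends are alike, so it may go in either way round.
- new_3: New, medium-height switch box of card, 56 (x) x 30 (y) x 70 mm high, about 0.15 kg, standing on the counter left of the case (two or three of these boxes are there); origin at the centre of its underside, z up; the weight sits low. Its two 56 mm-apart ends are alike, so it may go in either way round.
- can_1: Bystander: red spray can, 52 mm diameter, 150 mm high, standing on the counter; origin at the centre of its underside.
- can_2: Bystander: red spray can, 52 mm diameter, 150 mm high, standing on the counter; origin at the centre of its underside.
- jar: Bystander: jar, 64 mm diameter, 90 mm high, standing on the counter; origin at the centre of its underside.
There are look-alikes about, which are no part of the job. What is shaped like the new_3 but blue or green is not meant.

How it is judged:
On the way, in this order (a step that is already met when the one before it is completed fails the run):
1. the lid is swung wide open, upright or beyond (value of joint lid above 1.5 rad), for 0.1 s.
2. the stay is flipped up past upright while the lid is still clear of it (value of joint stay above 1.68 rad and value of joint lid above 1.485 rad), for 0.1 s.
3. the lid rests on the raised stay, let go (value of joint lid between 1.3 and 1.48 rad and value of joint stay above 1.68 rad and velocity of joint lid between -0.05 and 0.05 rad/s and contact force between lid and the arm below 0.05 N and contact force between lid and the fingers below 0.05 N), for 0.3 s.
4. all new boxes stand in the row between the tall and the short ones (x of new_1 in the frame of row between -0.025 and 0.025 m and z of new_1 in the frame of row between -0.006 and 0.006 m and y of new_1 in the frame of row between -0.116 and 0.116 m and angle between each of new_1, new_2, new_3, tall_1, tall_2, short_1, short_2's own z axis and vertical below 0.12 rad and angle between the x axis of each of new_1, new_2, new_3, tall_1, tall_2, short_1, short_2 and the x axis of case, either way round below 0.25 rad and y of each of new_1, new_2, new_3 in the frame of tall_1 below -0.02 m and y of each of new_1, new_2, new_3 in the frame of tall_2 below -0.02 m and y of each of new_1, new_2, new_3 in the frame of short_1 above 0.02 m and y of each of new_1, new_2, new_3 in the frame of short_2 above 0.02 m and x of new_2 in the frame of row between -0.025 and 0.025 m and z of new_2 in the frame of row between -0.006 and 0.006 m and y of new_2 in the frame of row between -0.116 and 0.116 m and x of new_3 in the frame of row between -0.025 and 0.025 m and z of new_3 in the frame of row between -0.006 and 0.006 m and y of new_3 in the frame of row between -0.116 and 0.116 m and x of tall_1 in the frame of row between -0.03 and 0.03 m and z of tall_1 in the frame of row between -0.006 and 0.006 m and y of tall_1 in the frame of row between -0.116 and 0.116 m and x of tall_2 in the frame of row between -0.03 and 0.03 m and z of tall_2 in the frame of row between -0.006 and 0.006 m and y of tall_2 in the frame of row between -0.116 and 0.116 m and x of short_1 in the frame of row between -0.03 and 0.03 m and z of short_1 in the frame of row between -0.006 and 0.006 m and y of short_1 in the frame of row between -0.116 and 0.116 m and x of short_2 in the frame of row between -0.03 and 0.03 m and z of short_2 in the frame of row between -0.006 and 0.006 m and y of short_2 in the frame of row between -0.116 and 0.116 m), for 0.2 s.
At the end, for the whole second after the job is handed in: Lid resting on the raised stay (lid 1.30-1.48, stay over 1.68 rad). All boxes of the row at rest on the case floor (6 mm), upright (7 deg), square (14 deg), within 25 mm (tall and short: 30 mm) of the row line; each new box right of both tall ones and left of both short ones (all of step 4 and value of joint lid between 1.3 and 1.48 rad and value of joint stay above 1.68 rad and linear speed of each of new_1, new_2, new_3, tall_1, tall_2, short_1, short_2 below 0.03 m/s); the robot touches nothing.
It fails at once if a can or the jar is knocked over (angle between any of can_1, can_2, jar's own z axis and vertical above 0.6 rad).
It fails at once if a tall or short box in the row is toppled (angle between any of tall_1, tall_2, short_1, short_2's own z axis and vertical above 0.6 rad).
Of new_1, new_2, new_3 only 2 to 3 are there at a start; the rules pass over those that are not, and their reading is None.
At some moment in a run one of new_1, new_2, new_3 may be knocked a few centimetres aside while the robot is not near it.
It also fails if it takes over 192 s, if anything falls off the work surface, if the arm or the gripper's body presses on something with over 40 N, if the wrist force passes 120 N, or if a joint passes its speed limit or range.

## Robot

A 6-joint arm with a two-finger parallel gripper is mounted at the origin on the work surface. World frame = base frame: x ahead of the robot, y to its left, z up, the work surface at z = 0. Lengths are in m, angles in rad, forces in N, time in s.
With the tool pointing down it reaches from about 0.35 to 0.85 m from the base axis. Payload 8.1 kg.
Tool frame: the origin (TCP) lies on the front face of the gripper's body, between the roots of the fingers; the fingertips stand 84 mm ahead of it and the grasp point (between the pads) lies arm.pinch_z ahead of it (arm.pinch_z is the distance from the TCP to the grasp point, in m); z points along the fingers, y is the direction in which the jaws open and shut (so a half turn about z gives the same grasp; the last joint's range is limited). The gripper opens to 93 mm and grips with 3 to 60 N. Pads are 15 mm wide; open, the fingers measure 128 mm over their backs; the gripper's body (75 mm by 188 mm) begins 65 mm behind the grasp point.
Start: joints at [1.25, 0.13, 1.488, -0, 1.523, -0.085], TCP at [0.14, 0.583, 0.303] pointing down, gripper open.
Joint ranges: [-2.96, 2.96], [-0.89, 2.26], [0.02, 2.5], [-1.34, 4.48], [0, 2.73], [-2.66, 2.66]. Speed limits (rad/s): [2.39, 2.39, 2.79, 3.14, 3.14, 3.14].

## Interface

Orientations are given as a 3x3 rotation matrix whose columns are the frame's x, y, z axes.
In Python, from bench import arm, imaging, close_job, spotter gives the robot as it stands.
- The arm moves only by the shell command python3 -m jog 'ROWS' [FORCE]. ROWS is JSON, a list of rows, each an object of numbers: "dx", "dy", "dz": the shift along the tool's x, y, z in cm; "rx", "ry", "rz": the turn, a rotation vector about the tool's x, y, z in rad; "jaw": the finger opening in cm, from 0 to 9.3. A call has 1 to 12 rows; each row shifts and turns the commanded pose from where the row before left it, along the tool's axes as they then stand; what a row does not reach is not made up. A row lasts 1/8 s, in which the tool goes at most 62.5 mm and 10.7 degrees, less where a joint would pass 70% of its speed; a pose out of reach is approached as far as the arm can. A call with a gripper value outside its range is refused whole. The fingers move at their own pace and stop on an object; FORCE is the grip in N (left out, the last holds). Time passes only in rows, so rows that do not move let the fingers close. It gives the time, the measured TCP pose, the force and the opening at its end, in the units of the state.
- arm.read_state(): the state, without advancing time (a new reading comes with each control period).
- imaging.grab_frame(name): name is "scene" or "top"; returns (picture, depth): 480x640x3 uint8, red, green, blue; 480x640 float32, m along the optical axis (not along the pixel's ray), 0 where there is no reading.
- imaging.camera_params(name): a dict with "fx", "fy", "cx", "cy" (pixels), "T" (4x4, takes a point from camera to world coordinates). Camera axes: x right, y down, z forward; pixel columns grow to the right and rows downward; lengths in m; the calibration is good to about 2 mm. A picture is of the moment at which its call begins. camera_params takes no time and is no camera call.
- close_job(): hands the job in, once; it reports no verdict.
Trained networks look in the newest picture that a camera, given by its name, has taken for a name from the list of things; names that differ only in an ending like _2 or _b are one class to them, and where a whole thing is asked for, a point or a joint stands for the part that bears it (a point fixed in the world has none). Each returns a list of dicts, best first, with "conf" (0 to 1); they miss things now and then, are a little off and sometimes report something else, mostly with a low value. They report only what shows in the picture. A call takes as long as a camera call. They do not tell look-alikes from the thing itself.
- spotter.recognise(camera, thing): "box" ([left, top, right, bottom] in pixels, round what is visible of it).
The state is a dict: "time": time; "joint_positions": joint angles; "dq": joint speeds; "tau": joint torques, N m; "ee_pos": TCP position; "tcp_rot": TCP orientation; "wrist_force": force on the tool from outside, world axes, zero at the start; "torque": the same for the moment, N m; "gripper_width": finger opening in m.
Only numpy, scipy, OpenCV 4.12 (cv2) and the standard library are available. Lean on these libraries where they do the work, as an engineer would, in place of code of your own. Each camera call takes 0.05 s, during which the arm holds its last target. There are 200 camera calls.

## Working session

There is one attempt and no reset: what is moved stays moved. The work goes in short steps, Python scripts to look and compute and a shell command to move; the robot and the scene stay as the last step left them, time stands still between calls to the robot, and variables do not carry over. Pictures are saved under pics/ and viewed, about 12 in all and at most 16, crops included, and the job is handed in when it is done.

```bash
mkdir -p pics; ls
cat > h.py <<'E'
import numpy as np, cv2
from bench import arm, imaging, close_job, spotter
def grab(n,save=None):
    p,d=imaging.grab_frame(n)
    if save: cv2.imwrite('pics/'+save+'.png',cv2.cvtColor(p,cv2.COLOR_RGB2BGR))
    return p,d
def cloud(n,d):
    c=imaging.camera_params(n); v,u=np.mgrid[:480,:640]
    P=np.stack([(u-c['cx'])/c['fx']*d,(v-c['cy'])/c['fy']*d,d,np.ones_like(d)],-1)@np.array(c['T']).T
    P=P[...,:3]; P[d==0]=np.nan
    return P
E
python3 - <<'E'
from h import *
np.set_printoptions(precision=4,suppress=True)
for n in ('scene','top'):
    p,d=grab(n,n+'0'); P=cloud(n,d); np.save(n+'.npy',P)
    print(n,imaging.camera_params(n))
    for t in ('case','lid_grip','new_1','can_1','jar','lid'):
        for r in spotter.recognise(n,t)[:4]:
            b=[int(x) for x in r['box']]; cu,cv=(b[0]+b[2])//2,(b[1]+b[3])//2
            print(t,round(r['conf'],2),b,P[cv,cu],np.nanmin(P[b[1]:b[3],b[0]:b[2]].reshape(-1,3),0),np.nanmax(P[b[1]:b[3],b[0]:b[2]].reshape(-1,3),0))
s=arm.read_state(); print(s, arm.pinch_z)
E
```

```text
pics
scene {'fx': 446.8276142120907, 'fy': 446.8276142120907, 'cx': 325.65721827003387, 'cy': 233.9066081659349, 'T': array([[-0.6404,  0.6268, -0.4439,  0.9958],
       [ 0.7679,  0.514 , -0.3822,  0.331 ],
       [-0.0114, -0.5856, -0.8105,  0.8619],
       [ 0.    ,  0.    ,  0.    ,  1.    ]])}
case 0.97 [229, 155, 379, 297] [ 0.5972 -0.072   0.1101] [ 0.2293 -0.4385 -0.0063] [0.7848 0.1184 0.1225]
new_1 0.94 [463, 249, 488, 284] [0.4293 0.249  0.0702] [ 0.3233  0.1977 -0.0044] [0.4374 0.2833 0.0738]
new_1 0.83 [520, 308, 551, 339] [0.4679 0.3993 0.0664] [ 0.3705  0.3659 -0.0041] [0.4873 0.435  0.0748]
new_1 0.71 [492, 277, 523, 319] [0.4544 0.3338 0.0688] [ 0.3368  0.2847 -0.005 ] [0.4699 0.3794 0.0736]
new_1 0.67 [231, 158, 382, 271] [ 0.5726 -0.0877  0.1141] [ 0.2351 -0.4195 -0.0063] [0.7367 0.0839 0.1225]
can_1 0.69 [497, 340, 548, 391] [0.586  0.4112 0.1144] [ 0.4469  0.3619 -0.0046] [0.5972 0.4811 0.1538]
can_1 0.63 [223, 116, 249, 171] [ 0.4992 -0.3877  0.0892] [ 0.3372 -0.5883 -0.0065] [ 0.5357 -0.3714  0.1519]
jar 0.84 [340, 370, 378, 419] [0.7944 0.2248 0.0918] [ 0.7125
[... 1541 characters left out ...]
8] [ 0.7452  0.1907 -0.0099] [0.8376 0.2684 0.0998]
lid 0.78 [302, 212, 408, 307] [ 0.5446 -0.1043  0.1095] [ 0.4225 -0.2635 -0.0098] [0.6977 0.0381 0.1253]
{'time': 0.7, 'joint_positions': array([ 1.2496,  0.1304,  1.4882,  0.    ,  1.523 , -0.0854]), 'dq': array([-0.0003,  0.    ,  0.0013, -0.0014, -0.    , -0.0005]), 'tau': array([  0.0008, -55.9614, -49.1933,   0.0767,   0.0232,  -0.0001]), 'ee_pos': array([0.1402, 0.5834, 0.3027]), 'tcp_rot': array([[-0.9723,  0.2336, -0.    ],
       [ 0.2336,  0.9723, -0.    ],
       [ 0.    , -0.    , -1.    ]]), 'wrist_force': array([0.1908, 0.3209, 0.0093]), 'torque': array([-0.0243, -0.03  , -0.015 ]), 'gripper_width': 0.09307566672042451} 0.0653
```

Run:
```python
import cv2,numpy as np
a=cv2.imread('pics/top0.png')[140:340,130:500]; a=cv2.resize(a,None,fx=2.1,fy=2.1,interpolation=cv2.INTER_CUBIC); cv2.imwrite('pics/top0c.png',a)
im=cv2.imread('pics/top0.png')
P=np.load('top.npy'); z=P[...,2]
# raised tops of boxes
def rect(m,nm):
    n,l,st,c=cv2.connectedComponentsWithStats(m.astype(np.uint8))
    for i in range(1,n):
        if st[i,4]<40: continue
        q=P[l==i]; r=cv2.minAreaRect((q[:,:2]*1000).astype(np.float32)); b=im[l==i].mean(0)
        print(nm,st[i],np.round(r[0]),np.round(r[1]),round(r[2],1),'z',np.round(np.median(q[:,2]),4),'bgr',b.round())
ok=(P[...,0]>.3)&(P[...,0]<.95)&(abs(P[...,1])<.55)
rect(ok&(z>.062)&(z<.08),'med'); rect(ok&(z>.1)&(z<.13),'lid'); rect(ok&(z>.08)&(z<.1),'jar'); rect(ok&(z>.14)&(z<.17),'can')
```

```text
med [120 125  77  36 229] [909. 451.] [ 85. 226.] 26.1 z 0.0728 bgr [ 63.  94. 115.]
med [148 124  61  50 181] [819. 346.] [103. 211.] 41.3 z 0.072 bgr [ 70. 107. 132.]
med [281 125  54  18 355] [906.  22.] [ 47. 149.] 1.7 z 0.0699 bgr [134. 141. 136.]
med [350 125  54  13 339] [ 913. -171.] [ 30. 148.] 0.3 z 0.0703 bgr [ 61. 149. 170.]
med [419 126  54  36 400] [ 878. -363.] [147. 101.] 89.0 z 0.0705 bgr [141. 147. 146.]
med [415 131  59  38 165] [ 824. -335.] [187.  84.] 57.8 z 0.0724 bgr [27. 24. 25.]
med [283 143  44  15 462] [858.  30.] [ 41. 120.] 0.7 z 0.07 bgr [193. 203. 196.]
med [351 143  44  15 481] [ 859. -160.] [ 43. 121.] 0.2 z 0.0701 bgr [ 78. 204. 225.]
med [420 143  42  16 477] [ 860. -350.] [117.  45.] 89.3 z 0.0697 bgr [219. 225. 224.]
med [279 165  58   3 120] [810.  21.] [  5. 158.] 0.3 z 0.0717 bgr [30. 26. 26.]
med [348 165  58   3 121] [ 810. -169.] [  4. 158.] 0.8 z 0.0714 bgr [28. 25. 25.]
med [228 179  19  10  51] [757. 212.] [17. 50.] 19.7 z 0.0676 bgr [171. 183. 173.]
med [509 180  12 110 277] [ 620. -540.] [300.  12.] 1.6 z 0.0715 bgr [ 57.  85. 103.]
me
[... 1551 characters left out ...]
123.] 90.0 z 0.0927 bgr [39. 37. 41.]
jar [279 161  59   5 181] [811.  20.] [158.   9.] 89.4 z 0.0931 bgr [39. 35. 35.]
jar [224 165  21  21 342] [778. 220.] [54. 56.] 23.2 z 0.0898 bgr [237. 236. 234.]
jar [511 178  14 111 393] [ 620. -541.] [300.  11.] 0.7 z 0.0916 bgr [ 62.  93. 115.]
jar [155 248  13  17  50] [552. 401.] [18. 48.] 66.3 z 0.0905 bgr [24. 25. 85.]
jar [ 99 299   9  31  89] [404. 546.] [ 5. 76.] 85.0 z 0.0895 bgr [44. 63. 79.]
can [144 247  12  10  91] [558. 417.] [26. 23.] 88.3 z 0.1493 bgr [ 37.  44. 212.]
can [525 252   6  28  55] [ 524. -542.] [70.  9.] 0.5 z 0.1415 bgr [141. 215. 224.]
can [471 276  11  10  91] [ 485. -406.] [26. 23.] 87.3 z 0.1493 bgr [ 31.  42. 212.]
```

View pics/top0c.png

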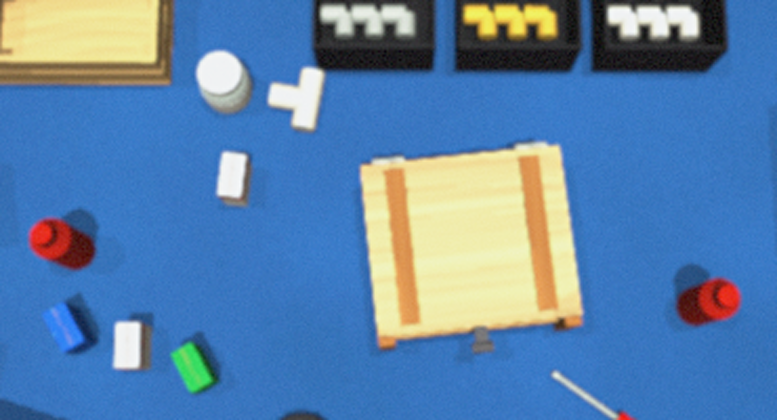

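View pics/scene0.png

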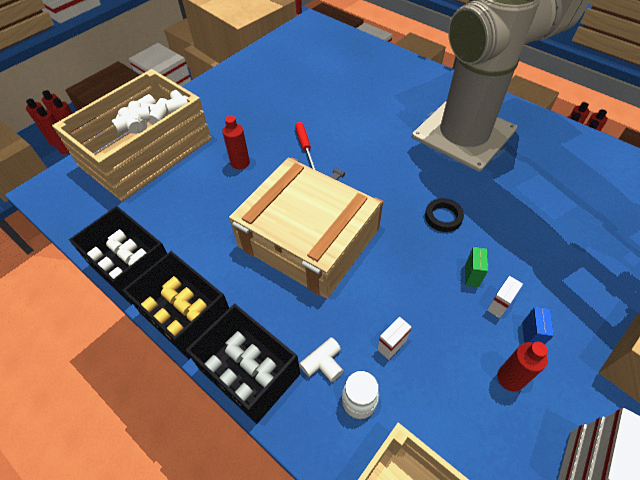

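The pictures show two white new boxes, at about (0.43, 0.33) and (0.65, 0.20). The blue and green ones are look-alikes. The case is yawed about 6°, and its handle shows at crop pixel (482, 340).

```bash
cat >> h.py <<'E'
def casefit():
    out=[]
    for n in ('top','scene'):
        P=np.load(n+'.npy'); z=P[...,2]
        m=((z>.103)&(z<.125)&(P[...,0]>.4)&(P[...,0]<.72)&(abs(P[...,1]+.1)<.17)).astype(np.uint8)
        m=cv2.morphologyEx(m,cv2.MORPH_OPEN,np.ones((9,9)))
        q=P[m>0]; r=cv2.minAreaRect((q[:,:2]*1000).astype(np.float32)); out.append((n,r,np.median(q[:,2])))
        a=(r[2]+45)%90-45; c=np.array(r[0])/1000; th=np.radians(a)
        R=np.array([[np.cos(th),-np.sin(th)],[np.sin(th),np.cos(th)]])
        w=(P[...,:2]-c)@R
        # refine centre by percentile edges
        k=(m>0); e=[np.percentile(w[k][:,i],[.7,99.3]) for i in (0,1)]
        h=(w[...,0]<-.115)&(w[...,0]>-.16)&(abs(w[...,1])<.04)&(z>.06)
        print(n,r,'a',a,'z',out[-1][2],'edges',e,'handle',w[h].mean(0) if h.any() else None, P[h].mean(0), np.percentile(z[h],[5,50,95]),h.sum(), w[h].min(0),w[h].max(0))
E
python3 -c "
from h import *
np.set_printoptions(precision=4,suppress=True)
casefit()"
```

```text
top ((560.6288452148438, -99.81791687011719), (222.15330505371094, 252.4273223876953), 6.2690958976745605) a 6.2690958976745605 z 0.11269136609763342 edges [array([-0.1085,  0.1038]), array([-0.1219,  0.1241])] handle [-0.1306  0.0004] [ 0.4308 -0.1136  0.1122] [0.1072 0.1125 0.1162] 91 [-0.1426 -0.012 ] [-0.1153  0.0123]
scene ((561.8555908203125, -100.31448364257812), (230.05331420898438, 252.55224609375), 6.451947212219238) a 6.451947212219238 z 0.11211415677804937 edges [array([-0.1059,  0.1109]), array([-0.122 ,  0.1248])] handle [-0.1287  0.0018] [ 0.4337 -0.113   0.1115] [0.1059 0.1118 0.1153] 90 [-0.14   -0.0125] [-0.1156  0.0137]
```

```bash
cat >> h.py <<'E'
C=np.array([.560,-.099]); TH=.110
RC=np.array([[np.cos(TH),-np.sin(TH)],[np.sin(TH),np.cos(TH)]])
def tocase(p): p=np.asarray(p,float); q=p.copy(); q[...,:2]=(p[...,:2]-C)@RC; return q
def st():
    s=arm.read_state(); R=np.array(s['tcp_rot']); pin=s['ee_pos']+R[:,2]*arm.pinch_z
    ang=np.arctan2(R[1,1],R[0,1])-np.pi/2-TH
    print('t',round(s['time'],2),'pinch case mm',(tocase(pin)*1000).round(1),'yawerr',round(ang,4),'tilt',R[:2,2].round(3),'F',np.round(s['wrist_force'],1),'w',round(s['gripper_width']*1000,1),'q',np.round(s['joint_positions'],2))
if __name__=='__main__': st()
E
python3 -m jog '[{"rz":-0.1725,"jaw":5},{"rz":-0.1725},{"dx":-3.4,"dy":-4.5},{"dx":-3.4,"dy":-4.5},{"dx":-3.4,"dy":-4.5},{"dx":-3.4,"dy":-4.5},{"dx":-3.4,"dy":-4.5},{"dx":-3.4,"dy":-4.5},{"dx":-3.4,"dy":-4.5},{"dx":-3.4,"dy":-4.5}]'; python3 h.py
```

```text
t 0.7 pinch case mm [-342.4  724.4  237.4] yawerr -0.3458 tilt [-0. -0.] F [0.2 0.3 0. ] w 93.1 q [ 1.25  0.13  1.49  0.    1.52 -0.09]invalid input
```

```bash
python3 -m jog '[{"dx":0,"dy":0,"dz":0,"rx":0,"ry":0,"rz":-0.1725,"jaw":5}]'; python3 -m jog '[{"rz":-0.1725}]' ; python3 h.py
```

```text
time: 0.82
ee_pos: [0.1402, 0.5834, 0.3028]
tcp_rot: [[-0.998, 0.06, 0.0], [0.06, 0.998, 0.0], [-0.0, 0.0, -1.0]]
wrist_force: [-0.4, 0.5, 0.0]
gripper_width: 0.0869
t 0.82 pinch case mm [-342.4  724.4  237.5] yawerr -0.1703 tilt [0. 0.] F [-0.4  0.5  0. ] w 86.9 q [ 1.25  0.13  1.49 -0.    1.52 -0.26]invalid input
```

```bash
python3 -m jog '[{"rz":-0.1703,"jaw":5}]'||echo; python3 -m jog '[{"dx":0,"dy":0,"dz":0,"rx":0,"ry":0,"rz":-0.1703}]' ; python3 h.py
```

```text
t 0.82 pinch case mm [-342.4  724.4  237.5] yawerr -0.1703 tilt [0. 0.] F [-0.4  0.5  0. ] w 86.9 q [ 1.25  0.13  1.49 -0.    1.52 -0.26]invalid input
invalid input
```

```bash
python3 -m jog '[{"dx":0,"dy":0,"dz":0,"rx":0,"ry":0,"rz":-0.1703,"jaw":5},{"dx":-3.4,"dy":-4.5,"dz":0,"rx":0,"ry":0,"rz":0,"jaw":5},{"dx":-3.4,"dy":-4.5,"dz":0,"rx":0,"ry":0,"rz":0,"jaw":5},{"dx":-3.4,"dy":-4.5,"dz":0,"rx":0,"ry":0,"rz":0,"jaw":5},{"dx":-3.4,"dy":-4.5,"dz":0,"rx":0,"ry":0,"rz":0,"jaw":5},{"dx":-3.4,"dy":-4.5,"dz":0,"rx":0,"ry":0,"rz":0,"jaw":5},{"dx":-3.4,"dy":-4.5,"dz":0,"rx":0,"ry":0,"rz":0,"jaw":5},{"dx":-3.4,"dy":-4.5,"dz":0,"rx":0,"ry":0,"rz":0,"jaw":5},{"dx":-3.4,"dy":-4.5,"dz":0,"rx":0,"ry":0,"rz":0,"jaw":5}]' >/dev/null; python3 h.py
```

```text
t 1.95 pinch case mm [-70.5 362.  237.8] yawerr -0.003 tilt [0.001 0.   ] F [-0.4  0.4  0.5] w 50.1 q [ 0.41 -0.1   1.72  0.    1.52 -1.27]
```

```bash
python3 -m jog '[{"dx":0.9,"dy":-5,"dz":0,"rx":0,"ry":0,"rz":0,"jaw":5},{"dx":0.9,"dy":-5,"dz":0,"rx":0,"ry":0,"rz":0,"jaw":5},{"dx":0.9,"dy":-5,"dz":0,"rx":0,"ry":0,"rz":0,"jaw":5},{"dx":0.9,"dy":-5,"dz":0,"rx":0,"ry":0,"rz":0,"jaw":5},{"dx":0.9,"dy":-5,"dz":0,"rx":0,"ry":0,"rz":0,"jaw":5},{"dx":0.9,"dy":-5,"dz":0,"rx":0,"ry":0,"rz":0,"jaw":5},{"dx":0.9,"dy":-5,"dz":0,"rx":0,"ry":0,"rz":0,"jaw":5},{"dx":0,"dy":0,"dz":0,"rx":0,"ry":0,"rz":0,"jaw":5}]' >/dev/null; python3 h.py
```

```text
t 2.95 pinch case mm [-136.3   10.9  237.6] yawerr -0.0081 tilt [ 0.    -0.001] F [-0.1 -0.1 -0.7] w 50.1 q [-0.36 -0.33  1.92 -0.    1.55 -2.03]
```

```bash
python3 -m jog '[{"dx":-0.2,"dy":-1.1,"dz":0,"rx":0,"ry":0,"rz":-0.008,"jaw":5},{"dx":0,"dy":0,"dz":4,"rx":0,"ry":0,"rz":0,"jaw":5},{"dx":0,"dy":0,"dz":4,"rx":0,"ry":0,"rz":0,"jaw":5},{"dx":0,"dy":0,"dz":3,"rx":0,"ry":0,"rz":0,"jaw":5},{"dx":0,"dy":0,"dz":2,"rx":0,"ry":0,"rz":0,"jaw":5},{"dx":0,"dy":0,"dz":0,"rx":0,"ry":0,"rz":0,"jaw":2},{"dx":0,"dy":0,"dz":0,"rx":0,"ry":0,"rz":0,"jaw":2},{"dx":0,"dy":0,"dz":0,"rx":0,"ry":0,"rz":0,"jaw":2},{"dx":0,"dy":0,"dz":0,"rx":0,"ry":0,"rz":0,"jaw":2},{"dx":0,"dy":0,"dz":0,"rx":0,"ry":0,"rz":0,"jaw":2}]' 20 >/dev/null; python3 h.py
python3 - <<'E'
import numpy as np
# arc of handle: radius 241, start x -134 z 108 -> steps
r=.241; a0=0.0166
A=a0+np.linspace(0,1.72,25); x=107-1000*r*np.cos(A); z=104+1000*r*np.sin(A)
print(np.c_[A,x,z].round(2)[::4]); print(np.c_[-np.diff(x)/10,-np.diff(z)/10].round(2).tolist())
E
```

```text
t 4.2 pinch case mm [-132.6   -0.9  109.6] yawerr 0.0047 tilt [ 0.003 -0.007] F [  0.2 -16.2  -1.3] w 25.6 q [-0.37 -0.21  2.06 -0.01  1.29 -2.06]
[[ 2.0000e-02 -1.3397e+02  1.0800e+02]
 [ 3.0000e-01 -1.2300e+02  1.7597e+02]
 [ 5.9000e-01 -9.3270e+01  2.3807e+02]
 [ 8.8000e-01 -4.7180e+01  2.8922e+02]
 [ 1.1600e+00  1.1480e+01  3.2526e+02]
 [ 1.4500e+00  7.7940e+01  3.4324e+02]
 [ 1.7400e+00  1.4678e+02  3.4169e+02]]
[[-0.09, -1.72], [-0.21, -1.71], [-0.34, -1.69], [-0.46, -1.67], [-0.57, -1.63], [-0.69, -1.58], [-0.8, -1.53], [-0.91, -1.47], [-1.01, -1.4], [-1.11, -1.32], [-1.2, -1.24], [-1.29, -1.15], [-1.37, -1.06], [-1.44, -0.96], [-1.5, -0.85], [-1.56, -0.74], [-1.61, -0.63], [-1.65, -0.51], [-1.68, -0.39], [-1.71, -0.27], [-1.72, -0.15], [-1.73, -0.02], [-1.72, 0.1], [-1.71, 0.22]]
```

```bash
python3 -m jog '[{"dx":-0.09,"dy":-0.1,"dz":-1.72,"rx":0,"ry":0,"rz":0,"jaw":2},{"dx":-0.21,"dy":0,"dz":-1.71,"rx":0,"ry":0,"rz":0,"jaw":2},{"dx":-0.34,"dy":0,"dz":-1.69,"rx":0,"ry":0,"rz":0,"jaw":2},{"dx":-0.46,"dy":0,"dz":-1.67,"rx":0,"ry":0,"rz":0,"jaw":2}]' >/dev/null; python3 h.py
```

```text
t 4.7 pinch case mm [-121.6   -0.9  177.7] yawerr 0.0042 tilt [ 0.004 -0.006] F [  5.3 -13.4  -6. ] w 25.5 q [-0.36 -0.25  1.96 -0.    1.42 -2.05]
```

```bash
python3 -m jog '[{"dx":-0.57,"dy":-0.1,"dz":-1.63,"rx":0,"ry":0,"rz":0,"jaw":2},{"dx":-0.69,"dy":0,"dz":-1.58,"rx":0,"ry":0,"rz":0,"jaw":2},{"dx":-0.8,"dy":0,"dz":-1.53,"rx":0,"ry":0,"rz":0,"jaw":2},{"dx":-0.91,"dy":0,"dz":-1.47,"rx":0,"ry":0,"rz":0,"jaw":2},{"dx":-1.01,"dy":0,"dz":-1.4,"rx":0,"ry":0,"rz":0,"jaw":2},{"dx":-1.11,"dy":0,"dz":-1.32,"rx":0,"ry":0,"rz":0,"jaw":2},{"dx":-1.2,"dy":0,"dz":-1.24,"rx":0,"ry":0,"rz":0,"jaw":2},{"dx":-1.29,"dy":0,"dz":-1.15,"rx":0,"ry":0,"rz":0,"jaw":2},{"dx":-1.37,"dy":0,"dz":-1.06,"rx":0,"ry":0,"rz":0,"jaw":2},{"dx":-1.44,"dy":0,"dz":-0.96,"rx":0,"ry":0,"rz":0,"jaw":2}]' >/dev/null; python3 h.py
```

```text
t 5.95 pinch case mm [-18.5  -1.1 310.4] yawerr 0.0031 tilt [ 0.001 -0.005] F [  0.5 -12.3  -4.7] w 25.8 q [-0.28 -0.02  1.52 -0.    1.65 -1.96]
```

```bash
python3 -m jog '[{"dx":-1.5,"dy":0,"dz":-0.85,"rx":0,"ry":0,"rz":0,"jaw":2},{"dx":-1.56,"dy":0,"dz":-0.74,"rx":0,"ry":0,"rz":0,"jaw":2},{"dx":-1.61,"dy":0,"dz":-0.63,"rx":0,"ry":0,"rz":0,"jaw":2},{"dx":-1.65,"dy":0,"dz":-0.51,"rx":0,"ry":0,"rz":0,"jaw":2},{"dx":-1.68,"dy":0,"dz":-0.39,"rx":0,"ry":0,"rz":0,"jaw":2},{"dx":-1.71,"dy":0,"dz":-0.27,"rx":0,"ry":0,"rz":0,"jaw":2},{"dx":-1.72,"dy":0,"dz":-0.15,"rx":0,"ry":0,"rz":0,"jaw":2}]' >/dev/null; python3 h.py
```

```text
t 6.83 pinch case mm [ 95.9  -1.3 346.2] yawerr 0.002 tilt [ 0.002 -0.005] F [ -0.2 -13.9   1. ] w 25.7 q [-0.21  0.28  1.12 -0.    1.74 -1.89]
```

```bash
python3 -m jog '[{"dx":-1.7,"dy":0,"dz":-0.02,"rx":0,"ry":0,"rz":0,"jaw":2},{"dx":-1.7,"dy":0,"dz":0.1,"rx":0,"ry":0,"rz":0,"jaw":2},{"dx":-1.5,"dy":0,"dz":0.2,"rx":0,"ry":0,"rz":0,"jaw":2},{"dx":0,"dy":0,"dz":0,"rx":0,"ry":0,"rz":0,"jaw":2}]' >/dev/null; python3 h.py;python3 -m jog '[{"dx":0,"dy":0,"dz":0,"rx":0,"ry":0,"rz":0,"jaw":5},{"dx":0,"dy":0,"dz":0,"rx":0,"ry":0,"rz":0,"jaw":5},{"dx":0,"dy":0,"dz":-3,"rx":0,"ry":0,"rz":0,"jaw":5},{"dx":0,"dy":0,"dz":-3,"rx":0,"ry":0,"rz":0,"jaw":5},{"dx":4,"dy":3,"dz":0,"rx":0,"ry":0,"rz":0,"jaw":5},{"dx":5,"dy":3,"dz":0,"rx":0,"ry":0,"rz":0,"jaw":5},{"dx":5,"dy":3,"dz":0,"rx":0,"ry":0,"rz":0,"jaw":5},{"dx":5,"dy":3,"dz":0,"rx":0,"ry":0,"rz":0,"jaw":5},{"dx":5,"dy":3,"dz":0,"rx":0,"ry":0,"rz":0,"jaw":5},{"dx":5,"dy":3,"dz":0,"rx":0,"ry":0,"rz":0,"jaw":5},{"dx":4,"dy":3,"dz":0,"rx":0,"ry":0,"rz":0,"jaw":5}]' >/dev/null; python3 h.py
python3 - <<'E'
from h import *
np.set_printoptions(precision=4,suppress=True)
for n in ('top','scene'):
    p,d=grab(n,n+'1'); P=cloud(n,d); np.save(n+'.npy',P)
a=cv2.imread('pics/top1.png')[140:340,250:500]
b=cv2.imread('pics/scene1.png')[90:310,180:430]
a=cv2.resize(a,(780,624))[0:590]; cv2.imwrite('pics/top1c.png',a)
E
```

```text
t 7.33 pinch case mm [145.7  -1.4 343.7] yawerr 0.002 tilt [ 0.005 -0.005] F [  1.7 -14.1   1.5] w 25.5 q [-0.19  0.42  0.95 -0.    1.76 -1.87]
t 8.7 pinch case mm [-188.4  211.6  402. ] yawerr 0.0055 tilt [0.002 0.001] F [ 0.3  0.6 -0. ] w 50.1 q [ 0.11 -0.53  1.76  0.    1.9  -1.58]
```

View pics/top1c.png

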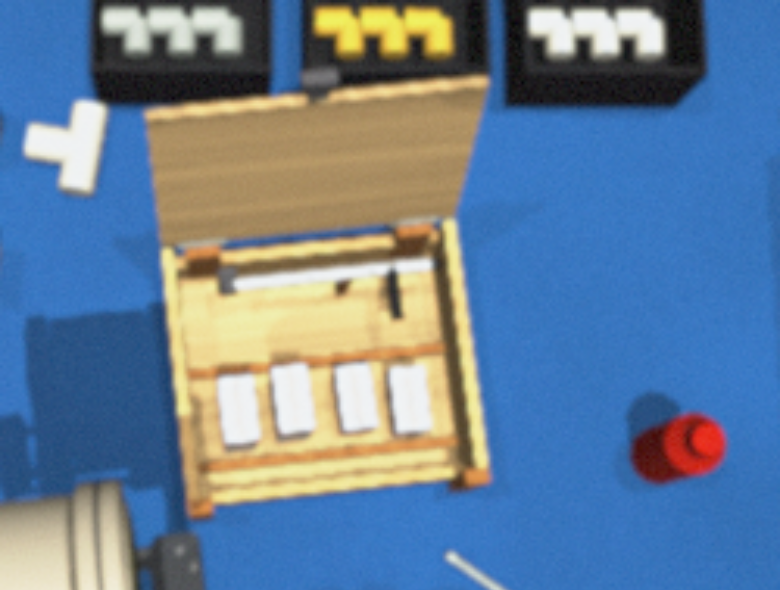

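The lid stands open. The stay lies flat, with its pin at about crop pixel (395, 290), and the four boxes stand in a row with small gaps between them.

```bash
cat >> h.py <<'E'
def rects(P,im,zr,xr,yr,minA=60,tag=''):
    Q=tocase(P); m=(Q[...,2]>zr[0])&(Q[...,2]<zr[1])&(Q[...,0]>xr[0])&(Q[...,0]<xr[1])&(Q[...,1]>yr[0])&(Q[...,1]<yr[1])&(im.min(-1)>150)&(im.max(-1).astype(int)-im.min(-1)<40)
    n,l,s,c=cv2.connectedComponentsWithStats(m.astype(np.uint8),connectivity=4)
    for i in range(1,n):
        if s[i,4]<minA: continue
        q=Q[l==i]; r=cv2.minAreaRect((q[:,:2]*1000).astype(np.float32)); 
        a=r[2] if r[1][0]>r[1][1] else r[2]-90
        print(tag,'A',s[i,4],'c',np.round(r[0],1),'mean',(q.mean(0)*1000).round(1),'size',np.round(sorted(r[1]),1),'xaxis deg',round((a+90)%180-90,1))
E
python3 - <<'E'
from h import *
np.set_printoptions(precision=4,suppress=True)
for n in ('top','scene'):
    P=np.load(n+'.npy'); im=cv2.imread(f'pics/{n}1.png')
    rects(P,im,(.088,.11),(-.1,.03),(-.13,.13),50,n+' tall')
    rects(P,im,(.05,.07),(-.1,.03),(-.13,.13),50,n+' short')
    Q=tocase(P)
    m=(abs(Q[...,2]-.09)<.02)&(Q[...,0]>.025)&(Q[...,0]<.085)&(abs(Q[...,1])<.11)
    k=m&(im.max(-1)<80); print(n,'dark', k.sum(), [Q[k][Q[k][:,1]<-.03].mean(0) if (Q[k][:,1]<-.03).any() else 0, np.percentile(Q[k][Q[k][:,1]<-.03],[3,97],axis=0)])
    k=m&(im.min(-1)>150)&(Q[...,0]>.05); print('rod',np.percentile(Q[k],[3,50,97],axis=0))
    rects(P,im,(.055,.082),(-.3,.3),(.2,.6),60,n+' new')
    f=(Q[...,2]<.03)&(Q[...,2]>-.01)&(Q[...,0]>-.09)&(Q[...,0]<.05)&(abs(Q[...,1])<.1); print('floor z',np.percentile(Q[f][:,2],[5,50,95]))
    k=(Q[...,2]>.25)&(Q[...,0]>.05)&(Q[...,0]<.25)&(abs(Q[...,1])<.1); A=Q[k]; pf=np.polyfit(A[:,2],A[:,0],1); print('lid angle',1.5708+np.arctan(pf[0]))
E
```

```text
top tall A 251 c [-33.3  28.6] mean [-33.7  28.8  98. ] size [30.  56.8] xaxis deg 1.5
top tall A 248 c [-36.9  75.3] mean [-37.5  75.3  97.7] size [29.9 56.5] xaxis deg 0.1
top short A 234 c [-32.9 -28.4] mean [-33.4 -27.8  59.6] size [30.4 55.7] xaxis deg 1.3
top short A 235 c [-39.9 -74.4] mean [-40.1 -74.1  59.5] size [30.7 55.7] xaxis deg 0.6
top dark 30 [array([ 0.0499, -0.0737,  0.0934]), array([[ 0.0311, -0.1095,  0.088 ],
       [ 0.0703, -0.0661,  0.0975]])]
rod [[ 0.0655 -0.0994  0.0857]
 [ 0.0701 -0.018   0.0919]
 [ 0.0753  0.0623  0.0968]]
top new A 98 c [239.1 287.1] mean [232.5 287.5  64.7] size [34.5 60.9] xaxis deg -62.7
top new A 240 c [121.2 291.1] mean [120.7 290.6  69.8] size [30.8 55. ] xaxis deg -11.7
top new A 139 c [-74.  437.9] mean [-70.1 437.9  70.1] size [29.  36.8] xaxis deg -5.9
floor z [0.0032 0.0089 0.0253]
lid angle 1.8271852336284233
scene tall A 287 c [-29.9  27.3] mean [-29.1  28.2  97.4] size [31.3 57.2] xaxis deg 2.3
scene tall A 306 c [-33.9  74. ] mean [-32.7  74.9  97.6] size [30.6 57.3] xaxis deg 0.9
scene short A 250 c [-36.8 -75.5] mean [-35.5 -75.   59.3] size [32.6 57. ] xaxis deg -2.0
scene short A 261 c [-29.5 -29.6] mean [-28.5 -28.7  59.7] size [31.1 57.1] xaxis deg 0.0Traceback (most recent call last):
  File "<stdin>", line 9, in <module>
    return _quantile_unchecked(
        a, q, axis, out, overwrite_input, method, keepdims, weights)
    return _ureduce(a,
                    func=_quantile_ureduce_func,
    ...<5 lines>...
                    overwrite_input=overwrite_input,
                    method=method)
    r = func(a, **kwargs)
    result = _quantile(arr,
                       quantiles=q,
    ...<2 lines>...
                       out=out,
                       weights=wgt)
    slices_having_nans = np.isnan(arr[-1, ...])
                                  ~~~^^^^^^^^^
IndexError: index -1 is out of bounds for axis 0 with size 0
```

```bash
python3 -m jog '[{"dx":0,"dy":0,"dz":0,"rx":0,"ry":0,"rz":0.1751,"jaw":0},{"dx":0,"dy":0,"dz":0,"rx":0,"ry":0,"rz":0.1751,"jaw":0},{"dx":0,"dy":0,"dz":0,"rx":0,"ry":0,"rz":0.1751,"jaw":0},{"dx":0,"dy":0,"dz":0,"rx":0,"ry":0,"rz":0.1751,"jaw":0},{"dx":0,"dy":0,"dz":0,"rx":0,"ry":0,"rz":0.1751,"jaw":0},{"dx":0,"dy":0,"dz":0,"rx":0,"ry":0,"rz":0.1751,"jaw":0},{"dx":0,"dy":0,"dz":0,"rx":0,"ry":0,"rz":0.1751,"jaw":0},{"dx":0,"dy":0,"dz":0,"rx":0,"ry":0,"rz":0.1751,"jaw":0},{"dx":0,"dy":0,"dz":0,"rx":0,"ry":0,"rz":0.1751,"jaw":0}]' >/dev/null
python3 -m jog '[{"dx":-4.24,"dy":3.1,"dz":3,"rx":0,"ry":0,"rz":0,"jaw":0},{"dx":-4.24,"dy":3.1,"dz":3,"rx":0,"ry":0,"rz":0,"jaw":0},{"dx":-4.24,"dy":3.1,"dz":3,"rx":0,"ry":0,"rz":0,"jaw":0},{"dx":-4.24,"dy":3.1,"dz":3,"rx":0,"ry":0,"rz":0,"jaw":0},{"dx":-4.24,"dy":3.1,"dz":3,"rx":0,"ry":0,"rz":0,"jaw":0},{"dx":0,"dy":0,"dz":0,"rx":0,"ry":0,"rz":0,"jaw":0}]' >/dev/null;python3 h.py
```

```text
t 10.68 pinch case mm [-32.3  -3.4 245.9] yawerr -1.5734 tilt [-0.008  0.002] F [-0.2  1.1  0.7] w 0.7 q [-0.29 -0.03  1.64 -0.    1.54 -0.4 ]
```

```bash
python3 -m jog '[{"dx":0.36,"dy":0,"dz":4,"rx":0,"ry":0,"rz":0,"jaw":0},{"dx":0,"dy":0,"dz":5,"rx":0,"ry":0,"rz":0,"jaw":0},{"dx":0,"dy":0,"dz":3,"rx":0,"ry":0,"rz":0,"jaw":0},{"dx":0,"dy":0,"dz":0,"rx":0,"ry":0,"rz":0,"jaw":0},{"dx":0,"dy":0,"dz":0,"rx":0,"ry":0,"rz":0,"jaw":0}]' >/dev/null;python3 h.py
```

```text
t 11.3 pinch case mm [-30.2   2.  133.8] yawerr -1.5704 tilt [ 0.003 -0.001] F [ 0.9 -1.5 -0. ] w 0.3 q [-0.28  0.04  1.78  0.    1.32 -0.39]
```

```bash
python3 -m jog '[{"dx":-0.18,"dy":-0.25,"dz":2,"rx":0,"ry":0,"rz":0,"jaw":0},{"dx":0,"dy":0,"dz":2,"rx":0,"ry":0,"rz":0,"jaw":0},{"dx":0,"dy":0,"dz":2,"rx":0,"ry":0,"rz":0,"jaw":0},{"dx":0,"dy":0,"dz":2,"rx":0,"ry":0,"rz":0,"jaw":0},{"dx":0,"dy":0,"dz":0.9,"rx":0,"ry":0,"rz":0,"jaw":0},{"dx":0,"dy":0,"dz":0,"rx":0,"ry":0,"rz":0,"jaw":0}]' >/dev/null;python3 h.py
```

```text
t 12.05 pinch case mm [-33.3   0.1  43.3] yawerr -1.5708 tilt [ 0.001 -0.   ] F [-0.  -0.2  0.4] w 0.4 q [-0.29  0.15  1.84  0.    1.15 -0.4 ]
```

Next I push the tall boxes left, slowly.

```bash
python3 -m jog '[{"dx":0.5,"dy":0,"dz":0,"rx":0,"ry":0,"rz":0,"jaw":0},{"dx":0.5,"dy":0,"dz":0,"rx":0,"ry":0,"rz":0,"jaw":0},{"dx":0.4,"dy":0,"dz":0,"rx":0,"ry":0,"rz":0,"jaw":0},{"dx":0.4,"dy":0,"dz":0,"rx":0,"ry":0,"rz":0,"jaw":0},{"dx":0.4,"dy":0,"dz":0,"rx":0,"ry":0,"rz":0,"jaw":0},{"dx":0.4,"dy":0,"dz":0,"rx":0,"ry":0,"rz":0,"jaw":0},{"dx":0.4,"dy":0,"dz":0,"rx":0,"ry":0,"rz":0,"jaw":0},{"dx":0.4,"dy":0,"dz":0,"rx":0,"ry":0,"rz":0,"jaw":0}]' |grep force;python3 h.py
```

```text
wrist_force: [0.0, -5.9, 4.9]
t 13.05 pinch case mm [-33.6  34.2  42.6] yawerr -1.571 tilt [ 0.001 -0.   ] F [ 0.  -5.9  4.9] w 0.6 q [-0.23  0.12  1.87 -0.    1.15 -0.34]
```

```bash
python3 -m jog '[{"dx":-1,"dy":0,"dz":0,"rx":0,"ry":0,"rz":0,"jaw":0},{"dx":-1.5,"dy":0,"dz":0,"rx":0,"ry":0,"rz":0,"jaw":0},{"dx":-1,"dy":0,"dz":0,"rx":0,"ry":0,"rz":0,"jaw":0},{"dx":-0.5,"dy":0,"dz":0,"rx":0,"ry":0,"rz":0,"jaw":0},{"dx":-0.4,"dy":0,"dz":0,"rx":0,"ry":0,"rz":0,"jaw":0},{"dx":-0.4,"dy":0,"dz":0,"rx":0,"ry":0,"rz":0,"jaw":0},{"dx":-0.4,"dy":0,"dz":0,"rx":0,"ry":0,"rz":0,"jaw":0},{"dx":-0.4,"dy":0,"dz":0,"rx":0,"ry":0,"rz":0,"jaw":0},{"dx":-0.4,"dy":0,"dz":0,"rx":0,"ry":0,"rz":0,"jaw":0},{"dx":-0.4,"dy":0,"dz":0,"rx":0,"ry":0,"rz":0,"jaw":0},{"dx":-0.2,"dy":0,"dz":0,"rx":0,"ry":0,"rz":0,"jaw":0}]' |grep force;python3 h.py
```

```text
wrist_force: [-0.3, 1.2, -0.4]
t 14.43 pinch case mm [-33.9 -32.   42.3] yawerr -1.571 tilt [-0.  0.] F [-0.3  1.2 -0.4] w 0.3 q [-0.34  0.17  1.82  0.    1.15 -0.45]
```

```bash
python3 -m jog '[{"dx":-0.3,"dy":0,"dz":0,"rx":0,"ry":0,"rz":0,"jaw":0},{"dx":1.2,"dy":0,"dz":0,"rx":0,"ry":0,"rz":0,"jaw":0},{"dx":1.2,"dy":0,"dz":-2,"rx":0,"ry":0,"rz":0,"jaw":0},{"dx":0,"dy":0,"dz":-4,"rx":0,"ry":0,"rz":0,"jaw":0},{"dx":0,"dy":0,"dz":-4,"rx":0,"ry":0,"rz":0,"jaw":0},{"dx":0,"dy":0,"dz":-4,"rx":0,"ry":0,"rz":0,"jaw":0},{"dx":0,"dy":-2,"dz":-4,"rx":0,"ry":0,"rz":0,"jaw":3},{"dx":0,"dy":-5,"dz":-2,"rx":0,"ry":0,"rz":0,"jaw":3},{"dx":0,"dy":-5,"dz":0,"rx":0,"ry":0,"rz":0,"jaw":3},{"dx":0,"dy":-5,"dz":0,"rx":0,"ry":0,"rz":0,"jaw":3}]' |grep force;python3 h.py
python3 - <<'E'
from h import *
np.set_printoptions(precision=4,suppress=True)
for n in ('top','scene'):
    p,d=grab(n,n+'2'); P=cloud(n,d); np.save(n+'.npy',P)
    im=cv2.imread(f'pics/{n}2.png')
    rects(P,im,(.088,.11),(-.1,.03),(-.13,.13),50,n+' tall')
    rects(P,im,(.05,.07),(-.1,.03),(-.13,.13),50,n+' short')
E
```

```text
wrist_force: [-0.2, -0.0, 0.9]
t 15.68 pinch case mm [-205.1  -10.1  242.6] yawerr -1.5701 tilt [ 0.001 -0.001] F [-0.2 -0.   0.9] w 29.5 q [-0.49 -0.5   2.04 -0.    1.61 -0.6 ]
top tall A 493 c [-35.5  74.4] mean [-35.4  74.7  98. ] size [59.9 60.1] xaxis deg -89.8
top short A 448 c [-35.5 -73.9] mean [-36.2 -73.5  60. ] size [60.  62.1] xaxis deg 0.3
scene tall A 591 c [-32.4  73.6] mean [-30.9  74.8  97.6] size [59.7 61.1] xaxis deg -0.3
scene short A 470 c [-33.4 -73.4] mean [-31.7 -73.5  59.5] size [61.8 62.6] xaxis deg 86.4
```

```bash
python3 -m jog '[{"dx":0,"dy":0,"dz":0,"rx":0,"ry":0,"rz":-0.1745,"jaw":4},{"dx":0,"dy":0,"dz":0,"rx":0,"ry":0,"rz":-0.1745,"jaw":4},{"dx":0,"dy":0,"dz":0,"rx":0,"ry":0,"rz":-0.1745,"jaw":4},{"dx":0,"dy":0,"dz":0,"rx":0,"ry":0,"rz":-0.1745,"jaw":4},{"dx":0,"dy":0,"dz":0,"rx":0,"ry":0,"rz":-0.1745,"jaw":4},{"dx":0,"dy":0,"dz":0,"rx":0,"ry":0,"rz":-0.1745,"jaw":4},{"dx":0,"dy":0,"dz":0,"rx":0,"ry":0,"rz":-0.1745,"jaw":4},{"dx":0,"dy":0,"dz":0,"rx":0,"ry":0,"rz":-0.1745,"jaw":4},{"dx":0,"dy":0,"dz":0,"rx":0,"ry":0,"rz":-0.1745,"jaw":4}]' >/dev/null
python3 -m jog '[{"dx":-5,"dy":-1.2,"dz":0,"rx":0,"ry":0,"rz":0,"jaw":4},{"dx":-5,"dy":-1.2,"dz":0,"rx":0,"ry":0,"rz":0,"jaw":4},{"dx":-5,"dy":-1.2,"dz":0,"rx":0,"ry":0,"rz":0,"jaw":4},{"dx":-5,"dy":-1.2,"dz":0,"rx":0,"ry":0,"rz":0,"jaw":4},{"dx":-5,"dy":-1.2,"dz":0,"rx":0,"ry":0,"rz":0,"jaw":4},{"dx":0,"dy":0,"dz":2,"rx":0,"ry":0,"rz":0,"jaw":4},{"dx":0,"dy":0,"dz":2,"rx":0,"ry":0,"rz":0,"jaw":4},{"dx":0,"dy":0,"dz":2,"rx":0,"ry":0,"rz":0,"jaw":4},{"dx":0,"dy":0,"dz":2,"rx":0,"ry":0,"rz":0,"jaw":4},{"dx":0,"dy":0,"dz":0,"rx":0,"ry":0,"rz":0,"jaw":4}]' |grep force;python3 h.py
python3 - <<'E'
from h import *
np.set_printoptions(precision=4,suppress=True)
# pin by darkness in the newest top cloud (arm away)
for n in ('top',):
    P=np.load(n+'.npy'); Q=tocase(P); im=cv2.imread(f'pics/{n}2.png')
    k=(Q[...,2]>.08)&(Q[...,2]<.105)&(Q[...,0]>.02)&(Q[...,0]<.066)&(Q[...,1]>-.095)&(Q[...,1]<-.045)&(im.max(-1)<110)
    print(k.sum(),np.median(Q[k],0),Q[k].min(0),Q[k].max(0))
A=np.linspace(0,1.66,21); y=72-140*np.cos(A); z=88+140*np.sin(A)
print(np.c_[np.diff(y)/10,-np.diff(z)/10].round(2).tolist())
E
```

```text
wrist_force: [0.3, -0.6, -0.1]
t 18.15 pinch case mm [ 44.3 -70.1 160.1] yawerr -0.0007 tilt [-0.003  0.001] F [ 0.3 -0.6 -0.1] w 40.2 q [-0.34  0.27  1.47  0.    1.4  -2.02]
43 [ 0.0474 -0.068   0.094 ] [ 0.0279 -0.072   0.0864] [ 0.0652 -0.0632  0.1004]
[[0.05, -1.16], [0.14, -1.15], [0.24, -1.14], [0.33, -1.11], [0.42, -1.08], [0.51, -1.04], [0.6, -1.0], [0.68, -0.94], [0.75, -0.88], [0.82, -0.82], [0.89, -0.75], [0.95, -0.67], [1.0, -0.59], [1.05, -0.51], [1.08, -0.42], [1.12, -0.33], [1.14, -0.23], [1.15, -0.14], [1.16, -0.04], [1.16, 0.06]]
```

```bash
python3 -m jog '[{"dx":-0.1,"dy":0.2,"dz":2,"rx":0,"ry":0,"rz":0,"jaw":4},{"dx":0,"dy":0,"dz":2,"rx":0,"ry":0,"rz":0,"jaw":4},{"dx":0,"dy":0,"dz":2,"rx":0,"ry":0,"rz":0,"jaw":4},{"dx":0,"dy":0,"dz":1.1,"rx":0,"ry":0,"rz":0,"jaw":4},{"dx":0,"dy":0,"dz":0,"rx":0,"ry":0,"rz":0,"jaw":0.5},{"dx":0,"dy":0,"dz":0,"rx":0,"ry":0,"rz":0,"jaw":0.5},{"dx":0,"dy":0,"dz":0,"rx":0,"ry":0,"rz":0,"jaw":0.5},{"dx":0,"dy":0,"dz":0,"rx":0,"ry":0,"rz":0,"jaw":0.5}]' 15 |grep force;python3 h.py
```

```text
wrist_force: [1.2, -2.4, 0.9]
t 19.15 pinch case mm [ 47.7 -69.5  92.3] yawerr -0.0005 tilt [ 0.002 -0.001] F [ 1.2 -2.4  0.9] w 11.5 q [-0.34  0.33  1.53 -0.    1.28 -2.02]
```

```bash
python3 -m jog '[{"dx":0,"dy":0.05,"dz":-1.16,"rx":0,"ry":0,"rz":0,"jaw":0.5},{"dx":0,"dy":0.14,"dz":-1.15,"rx":0,"ry":0,"rz":0,"jaw":0.5},{"dx":0,"dy":0.24,"dz":-1.14,"rx":0,"ry":0,"rz":0,"jaw":0.5},{"dx":0,"dy":0.33,"dz":-1.11,"rx":0,"ry":0,"rz":0,"jaw":0.5},{"dx":0,"dy":0.42,"dz":-1.08,"rx":0,"ry":0,"rz":0,"jaw":0.5},{"dx":0,"dy":0.51,"dz":-1.04,"rx":0,"ry":0,"rz":0,"jaw":0.5},{"dx":0,"dy":0.6,"dz":-1.0,"rx":0,"ry":0,"rz":0,"jaw":0.5}]' |grep force;python3 h.py
python3 -m jog '[{"dx":0,"dy":0.68,"dz":-0.94,"rx":0,"ry":0,"rz":0,"jaw":0.5},{"dx":0,"dy":0.75,"dz":-0.88,"rx":0,"ry":0,"rz":0,"jaw":0.5},{"dx":0,"dy":0.82,"dz":-0.82,"rx":0,"ry":0,"rz":0,"jaw":0.5},{"dx":0,"dy":0.89,"dz":-0.75,"rx":0,"ry":0,"rz":0,"jaw":0.5},{"dx":0,"dy":0.95,"dz":-0.67,"rx":0,"ry":0,"rz":0,"jaw":0.5},{"dx":0,"dy":1.0,"dz":-0.59,"rx":0,"ry":0,"rz":0,"jaw":0.5}]' |grep force;python3 h.py
```

```text
wrist_force: [1.5, -7.8, 4.1]
t 20.02 pinch case mm [ 47.6 -47.6 170.5] yawerr -0.0012 tilt [ 0.003 -0.003] F [ 1.5 -7.8  4.1] w 11.5 q [-0.31  0.24  1.49 -0.    1.41 -1.99]
wrist_force: [-0.3, -5.0, 9.1]
t 20.77 pinch case mm [ 48.    3.4 218.5] yawerr -0.0015 tilt [ 0.005 -0.003] F [-0.3 -5.   9.1] w 11.6 q [-0.23  0.17  1.48 -0.    1.49 -1.91]
```

```bash
python3 -m jog '[{"dx":0,"dy":1.05,"dz":-0.51,"rx":0,"ry":0,"rz":0,"jaw":0.5},{"dx":0,"dy":1.08,"dz":-0.42,"rx":0,"ry":0,"rz":0,"jaw":0.5},{"dx":0,"dy":1.12,"dz":-0.33,"rx":0,"ry":0,"rz":0,"jaw":0.5},{"dx":0,"dy":1.14,"dz":-0.23,"rx":0,"ry":0,"rz":0,"jaw":0.5},{"dx":0,"dy":1.15,"dz":-0.14,"rx":0,"ry":0,"rz":0,"jaw":0.5},{"dx":0,"dy":1.16,"dz":-0.04,"rx":0,"ry":0,"rz":0,"jaw":0.5},{"dx":0,"dy":1.16,"dz":0.06,"rx":0,"ry":0,"rz":0,"jaw":0.5},{"dx":0,"dy":0.8,"dz":0.12,"rx":0,"ry":0,"rz":0,"jaw":0.5},{"dx":0,"dy":0,"dz":0,"rx":0,"ry":0,"rz":0,"jaw":0.5}]' |grep force;python3 h.py
```

```text
wrist_force: [4.5, 0.8, 5.4]
t 21.9 pinch case mm [ 47.7  92.9 229.9] yawerr 0.0008 tilt [0.001 0.001] F [4.5 0.8 5.4] w 11.5 q [-0.09  0.12  1.51  0.    1.51 -1.77]
```

```bash
python3 -m jog '[{"dx":0,"dy":0,"dz":0,"rx":0,"ry":0,"rz":0,"jaw":3},{"dx":0,"dy":0,"dz":0,"rx":0,"ry":0,"rz":0,"jaw":3},{"dx":0,"dy":0,"dz":0,"rx":0,"ry":0,"rz":0,"jaw":3},{"dx":0,"dy":0,"dz":-2,"rx":0,"ry":0,"rz":0,"jaw":3},{"dx":0,"dy":0,"dz":-4,"rx":0,"ry":0,"rz":0,"jaw":3},{"dx":1,"dy":-1,"dz":-5,"rx":0,"ry":0,"rz":0,"jaw":3},{"dx":4,"dy":-2,"dz":-4,"rx":0,"ry":0,"rz":0,"jaw":3},{"dx":5,"dy":0,"dz":0,"rx":0,"ry":0,"rz":0,"jaw":3},{"dx":5,"dy":0,"dz":0,"rx":0,"ry":0,"rz":0,"jaw":3},{"dx":5,"dy":0,"dz":0,"rx":0,"ry":0,"rz":0,"jaw":3},{"dx":0,"dy":0,"dz":0,"rx":0,"ry":0,"rz":0,"jaw":5}]' |grep force;python3 h.py
python3 - <<'E'
from h import *
np.set_printoptions(precision=4,suppress=True)
for n in ('top','scene'):
    p,d=grab(n,n+'3'); P=cloud(n,d); np.save(n+'.npy',P); im=cv2.imread(f'pics/{n}3.png'); Q=tocase(P)
    k=(Q[...,2]>.2)&(Q[...,0]>.02)&(Q[...,0]<.095)&(abs(Q[...,1]-.08)<.06); print(n,'stay',k.sum(),np.median(Q[k],0) if k.any() else '',np.percentile(Q[k],[2,98],axis=0) if k.any() else '')
    k=(Q[...,2]>.335)&(Q[...,0]>.06)&(Q[...,0]<.25)&(abs(Q[...,1])<.05); print('handle',k.sum(),Q[k].min(0) if k.any() else '',Q[k].max(0) if k.any() else '')
    k=(Q[...,2]>.16)&(Q[...,0]>.1)&(Q[...,0]<.25)&(Q[...,1]<.05)&(Q[...,1]>-.12); A=Q[k]; print('lid',k.sum(), 1.5708+np.arctan(np.polyfit(A[:,2],A[:,0],1)[0]) if k.sum()>50 else '')
a=cv2.imread('pics/scene3.png')[60:330,150:450]; cv2.imwrite('pics/scene3c.png',cv2.resize(a,(660,594)))
E
```

```text
wrist_force: [0.3, -0.7, -0.2]
t 23.27 pinch case mm [-154.9   61.6  382.1] yawerr -0.0018 tilt [ 0.004 -0.001] F [ 0.3 -0.7 -0.2] w 36.0 q [-0.26 -0.42  1.73 -0.    1.83 -1.94]
top stay 125 [0.0551 0.0973 0.2316] [[0.026  0.0894 0.2143]
 [0.0738 0.1066 0.2695]]
handle 75 [ 0.1564 -0.0128  0.3361] [0.1703 0.0123 0.3473]
lid 2498 1.8081143492423437
scene stay 241 [0.0739 0.0986 0.2312] [[0.0285 0.0898 0.2028]
 [0.0786 0.1066 0.2687]]
handle 146 [ 0.1594 -0.0146  0.3352] [0.1741 0.0116 0.346 ]
lid 2436 1.776483143087255
```

View pics/scene3c.png

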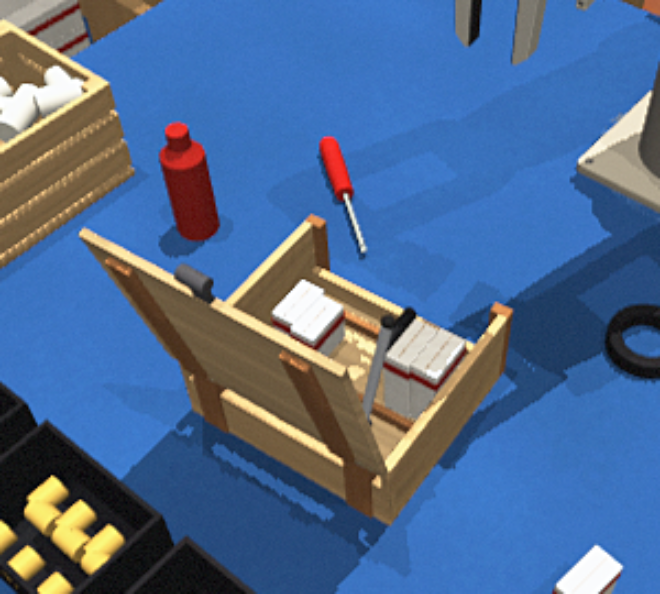

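The picture shows the stay up at its stop, its black pin at about (400, 320) in the crop. The lid leans back with the handle at about (195, 280). All four boxes are upright and have been pushed apart.

```bash
python3 -m jog '[{"dx":-4.57,"dy":-0.9,"dz":0,"rx":0,"ry":0,"rz":0,"jaw":5},{"dx":-4.57,"dy":-0.9,"dz":0,"rx":0,"ry":0,"rz":0,"jaw":5},{"dx":-4.57,"dy":-0.9,"dz":0,"rx":0,"ry":0,"rz":0,"jaw":5},{"dx":-4.57,"dy":-0.9,"dz":0,"rx":0,"ry":0,"rz":0,"jaw":5},{"dx":-4.57,"dy":-0.9,"dz":0,"rx":0,"ry":0,"rz":0,"jaw":5},{"dx":-4.57,"dy":-0.9,"dz":0,"rx":0,"ry":0,"rz":0,"jaw":5},{"dx":-4.57,"dy":-0.9,"dz":0,"rx":0,"ry":0,"rz":0,"jaw":5},{"dx":0,"dy":0,"dz":0,"rx":0,"ry":0,"rz":0,"jaw":5},{"dx":0,"dy":0,"dz":0,"rx":0,"ry":0,"rz":0,"jaw":5}]' |grep force;python3 h.py
```

```text
wrist_force: [0.0, -0.1, 0.9]
t 24.5 pinch case mm [167.5  -1.2 378.1] yawerr 0.0 tilt [-0.002  0.   ] F [ 0.  -0.1  0.9] w 50.4 q [-0.18  0.52  0.77  0.    1.86 -1.86]
```

```bash
python3 -m jog '[{"dx":0.15,"dy":-0.1,"dz":2,"rx":0,"ry":0,"rz":0,"jaw":5},{"dx":0,"dy":0,"dz":1.7,"rx":0,"ry":0,"rz":0,"jaw":5},{"dx":0,"dy":0,"dz":0,"rx":0,"ry":0,"rz":0,"jaw":2},{"dx":0,"dy":0,"dz":0,"rx":0,"ry":0,"rz":0,"jaw":2},{"dx":0,"dy":0,"dz":0,"rx":0,"ry":0,"rz":0,"jaw":2},{"dx":0,"dy":0,"dz":0,"rx":0,"ry":0,"rz":0,"jaw":2},{"dx":0,"dy":0,"dz":0,"rx":0,"ry":0,"rz":0,"jaw":2}]' 20|grep force;python3 h.py
```

```text
wrist_force: [-2.1, 3.2, 6.6]
t 25.38 pinch case mm [165.7  -1.8 344.9] yawerr 0.0003 tilt [0.002 0.   ] F [-2.1  3.2  6.6] w 25.7 q [-0.18  0.49  0.86  0.    1.79 -1.87]
```

```bash
python3 -m jog '[{"dx":1.1,"dy":0,"dz":-0.25,"rx":0,"ry":0,"rz":0,"jaw":2},{"dx":1.1,"dy":0,"dz":-0.2,"rx":0,"ry":0,"rz":0,"jaw":2},{"dx":1.1,"dy":0,"dz":-0.13,"rx":0,"ry":0,"rz":0,"jaw":2},{"dx":1.1,"dy":0,"dz":-0.08,"rx":0,"ry":0,"rz":0,"jaw":2},{"dx":1.1,"dy":0,"dz":-0.03,"rx":0,"ry":0,"rz":0,"jaw":2},{"dx":1.1,"dy":0,"dz":0.03,"rx":0,"ry":0,"rz":0,"jaw":2},{"dx":1.1,"dy":0,"dz":0.08,"rx":0,"ry":0,"rz":0,"jaw":2},{"dx":0.9,"dy":0,"dz":0.1,"rx":0,"ry":0,"rz":0,"jaw":2},{"dx":0,"dy":0,"dz":0,"rx":0,"ry":0,"rz":0,"jaw":2}]' |grep force;python3 h.py
```

```text
wrist_force: [-1.7, 4.6, 7.6]
t 26.5 pinch case mm [ 79.8  -1.7 350. ] yawerr 0.0004 tilt [0.004 0.   ] F [-1.7  4.6  7.6] w 25.4 q [-0.22  0.24  1.17  0.    1.74 -1.9 ]
```

Now I release the handle, rise, wait for the lid to settle, and back off.

```bash
python3 -m jog '[{"dx":0,"dy":0,"dz":0,"rx":0,"ry":0,"rz":0,"jaw":5},{"dx":0,"dy":0,"dz":0,"rx":0,"ry":0,"rz":0,"jaw":5},{"dx":0,"dy":0,"dz":-2,"rx":0,"ry":0,"rz":0,"jaw":5},{"dx":0,"dy":0,"dz":-3,"rx":0,"ry":0,"rz":0,"jaw":5},{"dx":4,"dy":4,"dz":0,"rx":0,"ry":0,"rz":0,"jaw":7},{"dx":4,"dy":4.5,"dz":0,"rx":0,"ry":0,"rz":0,"jaw":7},{"dx":4,"dy":4.5,"dz":0,"rx":0,"ry":0,"rz":0,"jaw":7},{"dx":4,"dy":4.5,"dz":0,"rx":0,"ry":0,"rz":0,"jaw":7},{"dx":4,"dy":4.5,"dz":0,"rx":0,"ry":0,"rz":0,"jaw":7},{"dx":0,"dy":5,"dz":0,"rx":0,"ry":0,"rz":0,"jaw":7},{"dx":0,"dy":5,"dz":0,"rx":0,"ry":0,"rz":0,"jaw":7},{"dx":0,"dy":0,"dz":0,"rx":0,"ry":0,"rz":0,"jaw":7}]' |grep force;python3 h.py
python3 - <<'E'
from h import *
np.set_printoptions(precision=4,suppress=True)
for n in ('top','scene'):
    p,d=grab(n,n+'4'); P=cloud(n,d); np.save(n+'.npy',P); im=cv2.imread(f'pics/{n}4.png'); Q=tocase(P)
    k=(Q[...,2]>.16)&(Q[...,0]>.03)&(Q[...,0]<.25)&(Q[...,1]<.05)&(Q[...,1]>-.12); A=Q[k]; print('lid',k.sum(), 1.5708+np.arctan(np.polyfit(A[:,2],A[:,0],1)[0]) if k.sum()>50 else '')
    k=(Q[...,2]>.335)&(abs(Q[...,1])<.05)&(Q[...,0]>.0); print('handle',k.sum(),Q[k].min(0),Q[k].max(0)) if k.any() else 0
    rects(P,im,(.055,.082),(-.4,.3),(.17,.7),60,n+' new')
a=cv2.imread('pics/scene4.png')[60:420,150:590]; cv2.imwrite('pics/scene4c.png',cv2.resize(a,(720,590)))
E
```

```text
wrist_force: [0.6, -1.7, 0.0]
t 28.0 pinch case mm [-121.   320.3  397. ] yawerr 0.0041 tilt [-0.001  0.   ] F [ 0.6 -1.7  0. ] w 69.9 q [ 0.36 -0.27  1.58  0.    1.83 -1.33]
lid 538 1.4216452965164839
handle 79 [ 0.0591 -0.0138  0.338 ] [0.0729 0.0124 0.3531]
top new A 90 c [238.3 287.1] mean [231.8 289.3  64.5] size [31.2 60.9] xaxis deg -65.0
top new A 222 c [ 81.9 317.2] mean [ 81.6 317.2  70.2] size [30.1 55.7] xaxis deg -11.6
lid 5176 1.3798170594886665
handle 135 [ 0.0619 -0.0153  0.3352] [0.077  0.012  0.3505]
scene new A 377 c [-79.8 438.1] mean [-78.6 438.   69.8] size [29.7 57.5] xaxis deg -6.7
scene new A 429 c [ 84.5 316.9] mean [ 85.2 317.   69.9] size [29.4 57.4] xaxis deg -13.0
scene new A 184 c [268.4 298. ] mean [273.1 302.5  63.3] size [34.1 62. ] xaxis deg -69.1
```

View pics/scene4c.png

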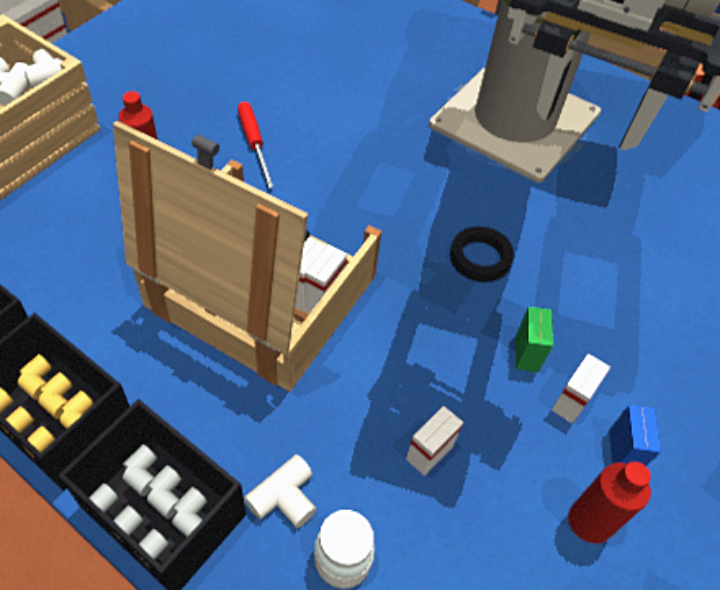

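The lid is propped at about 1.39. The nearer white box, at about (435, 440) in the crop, has moved to case (83, 317). The other white box, at about (580, 390), is still at (-79, 438).

```bash
cat >> h.py <<'E'
def go(x,y,z,yaw=None):
    s=arm.read_state(); R=np.array(s['tcp_rot']); pin=s['ee_pos']+R[:,2]*arm.pinch_z
    w=np.r_[RC@np.array([x,y])/1000+C,z/1000]; d=R.T@(w-pin)*100
    print('tool d cm',d.round(2))
    if yaw is not None:
        ang=np.arctan2(R[1,1],R[0,1])-TH; print('rz',round(-((np.radians(yaw)-ang+np.pi)%(2*np.pi)-np.pi),4))
E
python3 -m jog '[{"dx":0,"dy":0,"dz":0,"rx":0,"ry":0,"rz":0.1786,"jaw":7.5},{"dx":0,"dy":0,"dz":0,"rx":0,"ry":0,"rz":0.1786,"jaw":7.5},{"dx":0,"dy":0,"dz":0,"rx":0,"ry":0,"rz":0.1786,"jaw":7.5},{"dx":0,"dy":0,"dz":0,"rx":0,"ry":0,"rz":0.1786,"jaw":7.5},{"dx":0,"dy":0,"dz":0,"rx":0,"ry":0,"rz":0.1786,"jaw":7.5},{"dx":0,"dy":0,"dz":0,"rx":0,"ry":0,"rz":0.1786,"jaw":7.5},{"dx":0,"dy":0,"dz":0,"rx":0,"ry":0,"rz":0.1786,"jaw":7.5},{"dx":0,"dy":0,"dz":0,"rx":0,"ry":0,"rz":0.1786,"jaw":7.5},{"dx":0,"dy":0,"dz":0,"rx":0,"ry":0,"rz":0.1786,"jaw":7.5},{"dx":0,"dy":0,"dz":0,"rx":0,"ry":0,"rz":0.1786,"jaw":7.5},{"dx":0,"dy":0,"dz":0,"rx":0,"ry":0,"rz":0,"jaw":7.5}]' |grep force
python3 -c "
from h import *
st();go(83,317,130,-12.3)"
```

```text
wrist_force: [0.6, 0.1, -0.2]
t 29.48 pinch case mm [-120.   316.2  397.3] yawerr -1.7876 tilt [ 0. -0.] F [ 0.6  0.1 -0.2] w 75.0 q [ 0.35 -0.27  1.59 -0.    1.83  0.46]
tool d cm [ 4.45 19.81 26.73]
rz -0.0021
```

```bash
python3 -m jog '[{"dx":0.9,"dy":4,"dz":3.5,"rx":0,"ry":0,"rz":0,"jaw":7.5},{"dx":0.9,"dy":4,"dz":3.5,"rx":0,"ry":0,"rz":0,"jaw":7.5},{"dx":0.9,"dy":4,"dz":3.5,"rx":0,"ry":0,"rz":0,"jaw":7.5},{"dx":0.9,"dy":4,"dz":3.5,"rx":0,"ry":0,"rz":0,"jaw":7.5},{"dx":0.9,"dy":3.8,"dz":3.5,"rx":0,"ry":0,"rz":0,"jaw":7.5},{"dx":0,"dy":0,"dz":3.5,"rx":0,"ry":0,"rz":0,"jaw":7.5},{"dx":0,"dy":0,"dz":3,"rx":0,"ry":0,"rz":0,"jaw":7.5},{"dx":0,"dy":0,"dz":0,"rx":0,"ry":0,"rz":0,"jaw":7.5}]' |grep force
python3 -c "
from h import *
go(83,317,47,-12.3)
for n in ('top','scene'):
    p,d=grab(n,n+'5'); P=cloud(n,d); rects(P,p,(.055,.082),(-.4,.2),(.17,.7),60,n+' new')
st()"
```

```text
wrist_force: [0.0, 0.3, -0.1]
tool d cm [1.000e-02 3.100e-01 1.066e+01]
rz 0.0016
scene new A 371 c [-80.  438.2] mean [-78.5 438.   69.9] size [29.5 57.7] xaxis deg -6.7
scene new A 136 c [ 84.6 316.9] mean [ 96.1 319.5  69.6] size [28.7 55.9] xaxis deg -13.1
t 30.57 pinch case mm [ 83.  318.6 158.2] yawerr -1.785 tilt [ 0. -0.] F [-0.1 -0.3  1.5] w 75.2 q [ 0.28  0.31  1.43 -0.    1.4   0.38]
```

```bash
python3 -m jog '[{"dx":-0.12,"dy":0,"dz":3,"rx":0,"ry":0,"rz":0,"jaw":7.5},{"dx":0,"dy":0,"dz":3,"rx":0,"ry":0,"rz":0,"jaw":7.5},{"dx":0,"dy":0,"dz":3,"rx":0,"ry":0,"rz":0,"jaw":7.5},{"dx":0,"dy":0,"dz":2.1,"rx":0,"ry":0,"rz":0,"jaw":7.5},{"dx":0,"dy":0,"dz":0,"rx":0,"ry":0,"rz":0,"jaw":5},{"dx":0,"dy":0,"dz":0,"rx":0,"ry":0,"rz":0,"jaw":5},{"dx":0,"dy":0,"dz":0,"rx":0,"ry":0,"rz":0,"jaw":5},{"dx":0,"dy":0,"dz":0,"rx":0,"ry":0,"rz":0,"jaw":5}]' 20|grep force
python3 h.py
```

```text
wrist_force: [-0.0, -0.2, 6.1]
t 31.57 pinch case mm [ 83.8 318.3  48.4] yawerr -1.7863 tilt [0.003 0.001] F [-0.  -0.2  6.1] w 55.7 q [ 0.28  0.41  1.51 -0.    1.21  0.38]
```

```bash
python3 -m jog '[{"dx":0,"dy":0,"dz":-2,"rx":0,"ry":0,"rz":0,"jaw":5},{"dx":0,"dy":0,"dz":-4,"rx":0,"ry":0,"rz":0,"jaw":5},{"dx":0,"dy":0,"dz":-4,"rx":0,"ry":0,"rz":0,"jaw":5},{"dx":0,"dy":0,"dz":-4,"rx":0,"ry":0,"rz":0,"jaw":5},{"dx":0,"dy":0,"dz":-2,"rx":0,"ry":0,"rz":0,"jaw":5},{"dx":0,"dy":0,"dz":0,"rx":0,"ry":0,"rz":-0.1077,"jaw":5},{"dx":0,"dy":0,"dz":0,"rx":0,"ry":0,"rz":-0.1077,"jaw":5},{"dx":0,"dy":-3.5,"dz":0,"rx":0,"ry":0,"rz":0,"jaw":5},{"dx":0,"dy":-4,"dz":0,"rx":0,"ry":0,"rz":0,"jaw":5},{"dx":0,"dy":-4,"dz":0,"rx":0,"ry":0,"rz":0,"jaw":5},{"dx":0,"dy":-3,"dz":0,"rx":0,"ry":0,"rz":0,"jaw":5}]' |grep -E "force|width"
python3 -c "
from h import *
st();go(-50,-20,205,0)"
```

```text
wrist_force: [0.9, 0.4, -1.4]
gripper_width: 0.0561
t 32.95 pinch case mm [-64.6 318.  205.7] yawerr -1.5708 tilt [-0.002 -0.   ] F [ 0.9  0.4 -1.4] w 56.1 q [ 0.33 -0.11  1.78  0.    1.46  0.22]
tool d cm [-33.8    1.46   0.07]
rz 0.0
```

```bash
python3 -m jog '[{"dx":-4.2,"dy":0,"dz":0,"rx":0,"ry":0,"rz":0,"jaw":5},{"dx":-4.8,"dy":0,"dz":0,"rx":0,"ry":0,"rz":0,"jaw":5},{"dx":-4.8,"dy":0,"dz":0,"rx":0,"ry":0,"rz":0,"jaw":5},{"dx":-4.8,"dy":0,"dz":0,"rx":0,"ry":0,"rz":0,"jaw":5},{"dx":-4.8,"dy":0,"dz":0,"rx":0,"ry":0,"rz":0,"jaw":5},{"dx":-4.8,"dy":0,"dz":0,"rx":0,"ry":0,"rz":0,"jaw":5},{"dx":-3.6,"dy":0,"dz":0,"rx":0,"ry":0,"rz":0,"jaw":5},{"dx":-2,"dy":1,"dz":0,"rx":0,"ry":0,"rz":0,"jaw":5},{"dx":0,"dy":0,"dz":0,"rx":0,"ry":0,"rz":0,"jaw":5},{"dx":0,"dy":0,"dz":0,"rx":0,"ry":0,"rz":0,"jaw":5}]' |grep -E "force|width"
python3 -c "
from h import *
st();go(-42,-20,62,0)
p,d=grab('top','top6'); a=cv2.imread('pics/top6.png')[180:320,270:440]; cv2.imwrite('pics/top6c.png',cv2.resize(a,(680,560)))"
```

```text
wrist_force: [0.1, 0.4, -1.7]
gripper_width: 0.0561
t 34.2 pinch case mm [-53.1 -19.2 205.9] yawerr -1.5709 tilt [-0.001  0.001] F [ 0.1  0.4 -1.7] w 56.1 q [-0.34 -0.06  1.74  0.    1.46 -0.45]
tool d cm [-0.1   1.13 14.39]
rz -0.0001
```

View pics/top6c.png

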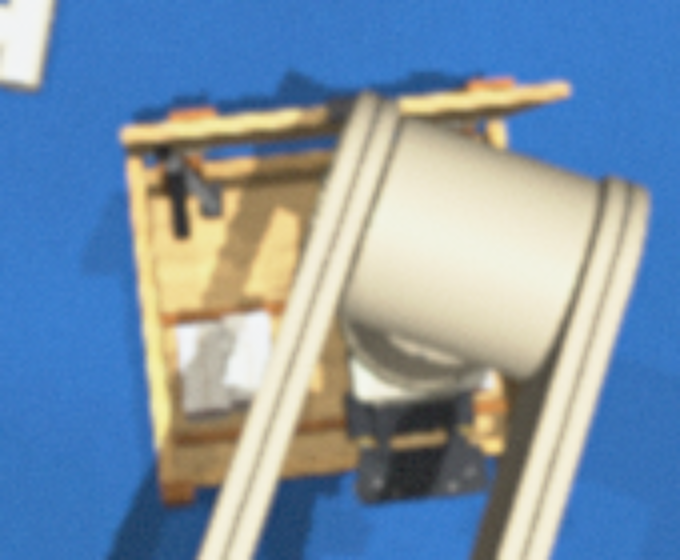

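The arm hides most of the box at about (420, 390) in the crop. Before descending I check the clearance between the wrist and the lid.

```bash
python3 -c "
from h import *
np.set_printoptions(precision=3,suppress=True)
for n in ('top','scene'):
    p,d=grab(n,n+'6'); Q=tocase(cloud(n,d))
    if n=='scene':
        a=cv2.imread('pics/scene6.png')[40:310,150:450]; cv2.imwrite('pics/scene6c.png',cv2.resize(a,(660,594)))
    for z in np.arange(.24,.62,.04):
        k=(Q[...,2]>z)&(Q[...,2]<z+.04)&(abs(Q[...,1])<.13)&(Q[...,0]>-.15)&(Q[...,0]<.2)
        # nearest: arm points distribution
        x=np.sort(Q[k][:,0]); 
        if len(x)>10: print(n,round(z,2),len(x),np.histogram(x,bins=np.arange(-.15,.2,.02))[0])
"
```

```text
top 0.24 116 [ 0  1  5  1  0  0  0  0  0  0 22 86  1  0  0  0  0]
top 0.28 1252 [265 231 279  18   2   0   0   1   2   2 148 304   0   0   0   0   0]
top 0.32 119 [ 0  0 50 18  0  0  0  0  0  0 36 15  0  0  0  0  0]
top 0.36 100 [ 0  0 43 51  6  0  0  0  0  0  0  0  0  0  0  0  0]
top 0.4 134 [ 0  0 54 56 20  3  1  0  0  0  0  0  0  0  0  0  0]
top 0.44 86 [ 0  0 33 49  3  0  0  1  0  0  0  0  0  0  0  0  0]
top 0.48 53 [ 0  0 25 27  0  1  0  0  0  0  0  0  0  0  0  0  0]
top 0.52 101 [31 32 13 11  4  4  3  3  0  0  0  0  0  0  0  0  0]
top 0.56 1277 [ 40  49 329 368  71 144 158 108  10   0   0   0   0   0   0   0   0]
top 0.6 3896 [349 335 361 694 984 745 353  75   0   0   0   0   0   0   0   0   0]
scene 0.24 2210 [  14   15    9   83    0    0   16   20    3   70    0 1368  612    0
    0    0    0]
scene 0.28 4618 [ 122  188  139  154   86  225  312  262  296  360   25 2434   15    0
    0    0    0]
scene 0.32 596 [  0   0   1  52  63 277   0   0   0   0  53 150   0   0   0   0   0]
scene 0.36 783 [  0   0   1  41  77 178 444  42   0   0   0   0   0   0   0   0   0]
scene 0.4 1043 [  0   0   0   5 103 206 651  78   0   0   0   0   0   0   0   0   0]
scene 0.44 1173 [  0   0   0   0 115 242 691 125   0   0   0   0   0   0   0   0   0]
scene 0.48 1116 [  0   0   0   0  50 184 748 134   0   0   0   0   0   0   0   0   0]
scene 0.52 1936 [  0  16  84 171 235 330 492 443 165   0   0   0   0   0   0   0   0]
scene 0.56 204 [  0   0   0   0   0   0  11  77 116   0   0   0   0   0   0   0   0]
```

View pics/scene6c.png

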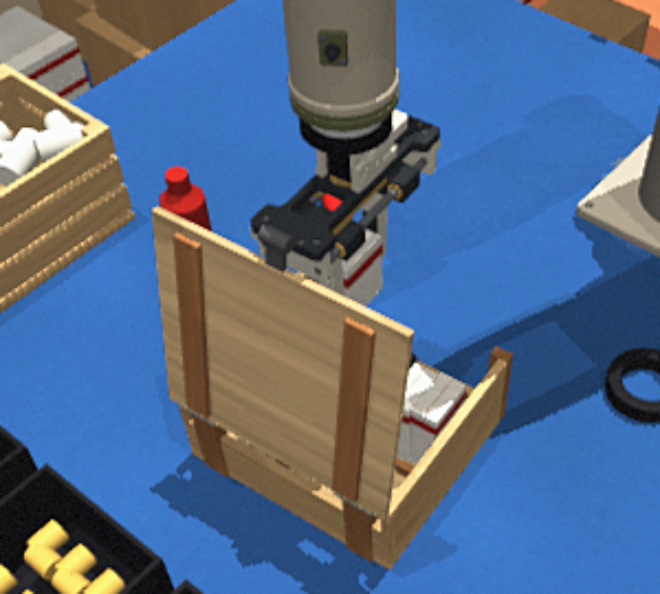

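```bash
python3 -c "
from h import *
np.set_printoptions(precision=1,suppress=True)
Q=tocase(np.load('top.npy'))*1000; im=cv2.imread('pics/top4.png')
k=(abs(Q[...,1])<35)&(Q[...,0]>-110)&(Q[...,0]<40)&(Q[...,2]<60)
for x in range(-108,40,4):
    j=k&(abs(Q[...,0]-x)<2)
    if j.any(): print(x,j.sum(),np.median(Q[j][:,2]),im[j].mean(0))
"
```

```text
-108 55 33.06053255824448 [136.6 175.7 187.2]
-104 39 35.25934508343753 [151.4 228.8 240. ]
-100 27 34.75145650391398 [142.3 217.  232.4]
-96 32 9.145401718914314 [123.2 185.3 213.5]
-92 36 7.281011548445404 [133.1 197.3 220.1]
-88 37 7.277989827122022 [158.4 227.7 237.4]
-84 38 8.031111267963631 [155.9 226.6 235.7]
-80 46 21.49147878687685 [104.6 167.  212. ]
-76 34 24.081321664921383 [ 82.9 146.6 214.5]
-72 26 16.174048531273687 [102.6 163.7 213.1]
-68 36 7.549083178721938 [140.6 208.8 227.2]
-64 37 7.425533021748976 [163.6 231.  238.2]
-60 36 6.463593056661443 [167.7 233.9 239.3]
-56 36 7.902121214980129 [164.4 231.4 239.1]
-52 34 8.815469232191342 [157.8 225.9 239.3]
-48 33 8.302646462785113 [157.2 225.4 239.2]
-44 40 7.893478907585516 [158.6 226.9 239.2]
-40 35 8.32032113677661 [156.9 226.1 239.2]
-36 35 6.9562885444260925 [151.9 221.  238.6]
-32 36 8.214537038315207 [147.  216.1 237.9]
-28 36 8.68278457059446 [148.8 217.9 238.2]
-24 35 8.413288932996643 [154.2 223.3 239.2]
-20 33 8.209389453193605 [155.9 224.8 239.2]
-16 40 6.834520240781239 [154.4 223.4 239.2]
-12 34 7.370882692906422 [157.8 225.9 239.2]
-8 37 8.60943909819345 [159.8 227.5 239.4]
-4 34 8.8106648204207 [158.1 227.  239.7]
0 35 8.576109144106114 [148.2 217.2 234.8]
4 53 19.453600265566973 [ 97.1 155.5 202.5]
8 35 23.684621549320937 [ 82.7 145.5 212.8]
12 15 23.401514684568305 [101.6 162.9 216.7]
16 38 7.86627185000599 [125.5 190.1 225. ]
20 33 7.611187290704091 [138.7 205.5 232.7]
24 32 8.308540212763393 [137.7 204.6 232.2]
28 34 8.315239896497184 [139.9 207.9 234.4]
32 39 8.300220246994616 [138.8 206.5 233.5]
36 36 7.675597774623677 [143.4 212.3 236.1]
```

Rails 16 mm high stand at x ≈ -76 and +9, so the row channel is centred at x ≈ -34. I aim for x = -34.

```bash
python3 -m jog '[{"dx":-0.1,"dy":1.0,"dz":2,"rx":0,"ry":0,"rz":0,"jaw":5},{"dx":0,"dy":0.9,"dz":2,"rx":0,"ry":0,"rz":0,"jaw":5},{"dx":0,"dy":0,"dz":2,"rx":0,"ry":0,"rz":0,"jaw":5},{"dx":0,"dy":0,"dz":2,"rx":0,"ry":0,"rz":0,"jaw":5},{"dx":0,"dy":0,"dz":2,"rx":0,"ry":0,"rz":0,"jaw":5},{"dx":0,"dy":0,"dz":2,"rx":0,"ry":0,"rz":0,"jaw":5},{"dx":0,"dy":0,"dz":0,"rx":0,"ry":0,"rz":0,"jaw":5}]' |grep -E "force|width"
python3 -c "
from h import *
st();go(-34,-20,57,0)"
```

```text
wrist_force: [0.0, 0.0, -2.5]
gripper_width: 0.0557
t 35.23 pinch case mm [-35.6 -19.8  84.2] yawerr -1.5706 tilt [-0.004  0.001] F [ 0.   0.  -2.5] w 55.7 q [-0.32  0.11  1.81 -0.    1.24 -0.43]
tool d cm [-0.02  0.17  2.72]
rz 0.0002
```

```bash
python3 -m jog '[{"dx":0,"dy":0.1,"dz":1,"rx":0,"ry":0,"rz":0,"jaw":5},{"dx":0,"dy":0,"dz":1,"rx":0,"ry":0,"rz":0,"jaw":5},{"dx":0,"dy":0,"dz":0.5,"rx":0,"ry":0,"rz":0,"jaw":5},{"dx":0,"dy":0,"dz":0.2,"rx":0,"ry":0,"rz":0,"jaw":5},{"dx":0,"dy":0,"dz":0,"rx":0,"ry":0,"rz":0,"jaw":5}]' |grep -E "force|width"; python3 h.py
```

```text
wrist_force: [-1.5, -0.2, -2.6]
gripper_width: 0.0561
t 35.85 pinch case mm [-32.7 -20.9  59.3] yawerr -1.571 tilt [-0.  0.] F [-1.5 -0.2 -2.6] w 56.1 q [-0.32  0.14  1.82 -0.    1.18 -0.43]
```

```bash
python3 -m jog '[{"dx":0,"dy":0,"dz":0.2,"rx":0,"ry":0,"rz":0,"jaw":5},{"dx":0,"dy":0,"dz":0.1,"rx":0,"ry":0,"rz":0,"jaw":5},{"dx":0,"dy":0,"dz":0,"rx":0,"ry":0,"rz":0,"jaw":5}]' |grep -E "force|width"; python3 h.py
```

```text
wrist_force: [-0.3, 0.9, -2.1]
gripper_width: 0.0562
t 36.23 pinch case mm [-32.6 -20.9  56.5] yawerr -1.571 tilt [ 0. -0.] F [-0.3  0.9 -2.1] w 56.2 q [-0.32  0.15  1.82  0.    1.18 -0.43]
```

Contact is near, so I lower a touch more and then release.

```bash
python3 -m jog '[{"dx":0,"dy":0,"dz":0.15,"rx":0,"ry":0,"rz":0,"jaw":5},{"dx":0,"dy":0,"dz":0,"rx":0,"ry":0,"rz":0,"jaw":5}]' |grep -E "force|width"; python3 -m jog '[{"dx":0,"dy":0,"dz":0,"rx":0,"ry":0,"rz":0,"jaw":6.6},{"dx":0,"dy":0,"dz":0,"rx":0,"ry":0,"rz":0,"jaw":6.6},{"dx":0,"dy":0,"dz":0,"rx":0,"ry":0,"rz":0,"jaw":6.6},{"dx":0,"dy":0,"dz":-2,"rx":0,"ry":0,"rz":0,"jaw":6.6},{"dx":0,"dy":0,"dz":-4,"rx":0,"ry":0,"rz":0,"jaw":6.6},{"dx":0,"dy":-1,"dz":-4,"rx":0,"ry":0,"rz":0,"jaw":6.6},{"dx":0,"dy":-1,"dz":-4,"rx":0,"ry":0,"rz":0,"jaw":6.6},{"dx":0,"dy":-1,"dz":-2,"rx":0,"ry":0,"rz":0,"jaw":7.5},{"dx":0,"dy":0,"dz":-2,"rx":0,"ry":0,"rz":0,"jaw":7.5}]' |grep -E "force|width"; python3 -c "
from h import *
st();go(-79,438,210,-6.6)"
```

```text
wrist_force: [-6.8, 1.1, 11.8]
gripper_width: 0.0556
wrist_force: [0.8, 0.7, 0.6]
gripper_width: 0.0748
t 37.6 pinch case mm [-62.9 -20.9 235.8] yawerr -1.5714 tilt [ 0. -0.] F [0.8 0.7 0.6] w 74.8 q [-0.35 -0.1   1.72 -0.    1.52 -0.46]
tool d cm [45.89 -1.63  2.57]
rz 0.1146
```

```bash
python3 -m jog '[{"dx":4.5,"dy":0,"dz":0,"rx":0,"ry":0,"rz":0,"jaw":7.5},{"dx":5,"dy":0,"dz":0,"rx":0,"ry":0,"rz":0,"jaw":7.5},{"dx":5,"dy":0,"dz":0,"rx":0,"ry":0,"rz":0,"jaw":7.5},{"dx":5,"dy":0,"dz":0,"rx":0,"ry":0,"rz":0,"jaw":7.5},{"dx":5,"dy":-1,"dz":0,"rx":0,"ry":0,"rz":0,"jaw":7.5},{"dx":5,"dy":-1,"dz":0,"rx":0,"ry":0,"rz":0,"jaw":7.5}]' |grep -E "force|width"; python3 -c "
from h import *
for n in ('top','scene'):
    p,d=grab(n,n+'7'); P=cloud(n,d); np.save(n+'.npy',P)
    rects(P,p,(.055,.082),(-.4,.2),(.2,.7),60,n+' new')
    rects(P,p,(.068,.086),(-.1,.03),(-.13,.13),50,n+' row new')
    rects(P,p,(.088,.11),(-.1,.03),(-.13,.13),50,n+' tall')
    rects(P,p,(.05,.066),(-.1,.03),(-.13,.13),50,n+' short')
st();go(-79,438,150,-6.6)"
```

```text
wrist_force: [0.4, 0.8, -0.5]
gripper_width: 0.0754
top row new A 243 c [-32.8 -22.1] mean [-33.2 -21.7  77.4] size [30.8 56.6] xaxis deg 0.2
top tall A 494 c [-35.3  74.5] mean [-35.5  74.5  97.9] size [59.4 59.9] xaxis deg -89.4
top short A 463 c [-36.4 -73.3] mean [-36.5 -72.9  59.6] size [60.8 63.4] xaxis deg -0.9
scene new A 377 c [-79.6 438. ] mean [-78.5 438.   69.8] size [29.7 56.4] xaxis deg -6.7
scene tall A 490 c [-32.5  74.8] mean [-34.   79.3  97.6] size [57.5 59.7] xaxis deg 0.5
t 38.45 pinch case mm [-83.6 278.3 234.7] yawerr -1.5661 tilt [-0.001  0.001] F [ 0.2 -0.8 -0.1] w 74.9 q [ 0.25 -0.21  1.82  0.    1.53  0.14]
tool d cm [15.95  0.55  8.49]
rz 0.1198
```

```bash
python3 -m jog '[{"dx":4,"dy":0,"dz":0.5,"rx":0,"ry":0,"rz":0,"jaw":7.5},{"dx":4.5,"dy":0.1,"dz":1,"rx":0,"ry":0,"rz":0,"jaw":7.5},{"dx":4.5,"dy":0.1,"dz":1,"rx":0,"ry":0,"rz":0,"jaw":7.5},{"dx":2.9,"dy":0.1,"dz":1,"rx":0,"ry":0,"rz":0,"jaw":7.5},{"dx":0,"dy":0,"dz":2,"rx":0,"ry":0,"rz":0.117,"jaw":7.5},{"dx":0,"dy":0,"dz":2,"rx":0,"ry":0,"rz":0,"jaw":7.5},{"dx":0,"dy":0,"dz":0,"rx":0,"ry":0,"rz":0,"jaw":7.5},{"dx":0,"dy":0,"dz":0,"rx":0,"ry":0,"rz":0,"jaw":7.5}]' |grep -E "force|width"; python3 -c "
from h import *
st();go(-81,438,47,-6.6)"
```

```text
wrist_force: [0.4, 0.7, -0.1]
gripper_width: 0.0747
t 39.45 pinch case mm [-79.1 432.7 160.3] yawerr -1.6874 tilt [0. 0.] F [ 0.4  0.7 -0.1] w 74.7 q [ 0.54  0.02  1.75 -0.    1.37  0.55]
tool d cm [ 0.51 -0.25 11.33]
rz -0.0015
```

```bash
python3 -m jog '[{"dx":0.5,"dy":-0.2,"dz":2,"rx":0,"ry":0,"rz":0,"jaw":7.5},{"dx":0,"dy":0,"dz":3,"rx":0,"ry":0,"rz":0,"jaw":7.5},{"dx":0,"dy":0,"dz":3,"rx":0,"ry":0,"rz":0,"jaw":7.5},{"dx":0,"dy":0,"dz":3.2,"rx":0,"ry":0,"rz":0,"jaw":7.5},{"dx":0,"dy":0,"dz":0,"rx":0,"ry":0,"rz":0,"jaw":7.5},{"dx":0,"dy":0,"dz":0,"rx":0,"ry":0,"rz":0,"jaw":5},{"dx":0,"dy":0,"dz":0,"rx":0,"ry":0,"rz":0,"jaw":5},{"dx":0,"dy":0,"dz":0,"rx":0,"ry":0,"rz":0,"jaw":5},{"dx":0,"dy":0,"dz":0,"rx":0,"ry":0,"rz":0,"jaw":5}]' 20|grep -E "force|width"; python3 h.py
python3 -m jog '[{"dx":0,"dy":0,"dz":-2,"rx":0,"ry":0,"rz":0,"jaw":5},{"dx":0,"dy":0,"dz":-4,"rx":0,"ry":0,"rz":0,"jaw":5},{"dx":0,"dy":0,"dz":-4,"rx":0,"ry":0,"rz":0,"jaw":5},{"dx":0,"dy":0,"dz":-4,"rx":0,"ry":0,"rz":0,"jaw":5},{"dx":0,"dy":0,"dz":-2,"rx":0,"ry":0,"rz":-0.115,"jaw":5},{"dx":0,"dy":0,"dz":0,"rx":0,"ry":0,"rz":0,"jaw":5}]'|grep -E "force|width"
python3 -c "
from h import *
st();go(-60,20,205,0)"
```

```text
wrist_force: [-2.0, -0.3, 6.0]
gripper_width: 0.0559
t 40.58 pinch case mm [-79.9 439.   49.5] yawerr -1.688 tilt [0.002 0.002] F [-2.  -0.3  6. ] w 55.9 q [0.56 0.15 1.83 0.   1.16 0.56]
wrist_force: [-0.0, -0.1, -1.9]
gripper_width: 0.0557
t 41.33 pinch case mm [-79.8 438.8 210.1] yawerr -1.5735 tilt [0.004 0.002] F [-0.  -0.1 -1.9] w 55.7 q [ 0.56 -0.01  1.69 -0.    1.46  0.45]
tool d cm [-41.88   2.09   0.45]
rz -0.0027
```

```bash
python3 -m jog '[{"dx":-4,"dy":0,"dz":0,"rx":0,"ry":0,"rz":0,"jaw":5},{"dx":-5,"dy":0,"dz":0,"rx":0,"ry":0,"rz":0,"jaw":5},{"dx":-5,"dy":0.4,"dz":0,"rx":0,"ry":0,"rz":0,"jaw":5},{"dx":-5,"dy":0.4,"dz":0,"rx":0,"ry":0,"rz":0,"jaw":5},{"dx":-5,"dy":0.4,"dz":0,"rx":0,"ry":0,"rz":0,"jaw":5},{"dx":-5,"dy":0.4,"dz":0,"rx":0,"ry":0,"rz":0,"jaw":5},{"dx":-5,"dy":0.4,"dz":0,"rx":0,"ry":0,"rz":0,"jaw":5},{"dx":-5,"dy":0,"dz":0,"rx":0,"ry":0,"rz":0,"jaw":5},{"dx":-2.8,"dy":0,"dz":0,"rx":0,"ry":0,"rz":0,"jaw":5},{"dx":0,"dy":0,"dz":0,"rx":0,"ry":0,"rz":0,"jaw":5},{"dx":0,"dy":0,"dz":0,"rx":0,"ry":0,"rz":0,"jaw":5}]'|grep -E "force|width"
python3 -c "
from h import *
st();go(-33,19,84,0)"
```

```text
wrist_force: [-0.5, 0.1, -2.2]
gripper_width: 0.0556
t 42.7 pinch case mm [-62.5  20.9 206.6] yawerr -1.5747 tilt [-0.002  0.001] F [-0.5  0.1 -2.2] w 55.6 q [-0.27 -0.12  1.79  0.    1.47 -0.38]
tool d cm [-0.2   2.97 12.25]
rz -0.0039
```

```bash
python3 -m jog '[{"dx":-0.2,"dy":1.5,"dz":2,"rx":0,"ry":0,"rz":-0.004,"jaw":5},{"dx":0,"dy":1.4,"dz":2,"rx":0,"ry":0,"rz":0,"jaw":5},{"dx":0,"dy":0,"dz":2,"rx":0,"ry":0,"rz":0,"jaw":5},{"dx":0,"dy":0,"dz":2,"rx":0,"ry":0,"rz":0,"jaw":5},{"dx":0,"dy":0,"dz":2,"rx":0,"ry":0,"rz":0,"jaw":5},{"dx":0,"dy":0,"dz":2,"rx":0,"ry":0,"rz":0,"jaw":5},{"dx":0,"dy":0,"dz":0,"rx":0,"ry":0,"rz":0,"jaw":5},{"dx":0,"dy":0,"dz":0,"rx":0,"ry":0,"rz":0,"jaw":5}]' |grep -E "force|width"; python3 -c "
from h import *
st();go(-33,19,58,0)"
```

```text
wrist_force: [0.8, 0.2, -1.1]
gripper_width: 0.0559
t 43.7 pinch case mm [-32.5  18.9  88.4] yawerr -1.5683 tilt [ 0. -0.] F [ 0.8  0.2 -1.1] w 55.9 q [-0.25  0.07  1.83  0.    1.24 -0.37]
tool d cm [ 0.01 -0.05  3.04]
rz 0.0025
```

```bash
python3 -m jog '[{"dx":0,"dy":0,"dz":1,"rx":0,"ry":0,"rz":0.0025,"jaw":5},{"dx":0,"dy":0,"dz":1,"rx":0,"ry":0,"rz":0,"jaw":5},{"dx":0,"dy":0,"dz":0.7,"rx":0,"ry":0,"rz":0,"jaw":5},{"dx":0,"dy":0,"dz":0.3,"rx":0,"ry":0,"rz":0,"jaw":5},{"dx":0,"dy":0,"dz":0,"rx":0,"ry":0,"rz":0,"jaw":5},{"dx":0,"dy":0,"dz":0,"rx":0,"ry":0,"rz":0,"jaw":5}]' |grep -E "force|width"; python3 h.py
```

```text
wrist_force: [-0.2, 0.7, -2.6]
gripper_width: 0.056
t 44.45 pinch case mm [-32.8  18.2  57.8] yawerr -1.5716 tilt [ 0. -0.] F [-0.2  0.7 -2.6] w 56.0 q [-0.26  0.11  1.85  0.    1.18 -0.37]
```

```bash
python3 -m jog '[{"dx":0,"dy":0,"dz":0.15,"rx":0,"ry":0,"rz":0,"jaw":5},{"dx":0,"dy":0,"dz":0,"rx":0,"ry":0,"rz":0,"jaw":5}]' |grep -E "force"; python3 h.py;  python3 -m jog '[{"dx":0,"dy":0,"dz":0,"rx":0,"ry":0,"rz":0,"jaw":6.6},{"dx":0,"dy":0,"dz":0,"rx":0,"ry":0,"rz":0,"jaw":6.6},{"dx":0,"dy":0,"dz":0,"rx":0,"ry":0,"rz":0,"jaw":6.6},{"dx":0,"dy":0,"dz":-2,"rx":0,"ry":0,"rz":0,"jaw":6.6},{"dx":0,"dy":0,"dz":-4,"rx":0,"ry":0,"rz":0,"jaw":6.6},{"dx":0,"dy":-1,"dz":-4,"rx":0,"ry":0,"rz":0,"jaw":6.6},{"dx":0,"dy":-1,"dz":-4,"rx":0,"ry":0,"rz":0,"jaw":6.6},{"dx":0,"dy":-2,"dz":-4,"rx":0,"ry":0,"rz":0,"jaw":7.5},{"dx":4,"dy":-2,"dz":0,"rx":0,"ry":0,"rz":0,"jaw":7.5},{"dx":5,"dy":-2,"dz":0,"rx":0,"ry":0,"rz":0,"jaw":7.5},{"dx":5,"dy":-2,"dz":0,"rx":0,"ry":0,"rz":0,"jaw":7.5},{"dx":5,"dy":0,"dz":0,"rx":0,"ry":0,"rz":0,"jaw":7.5}]' |grep -E "force|width"
python3 -m jog '[{"dx":5,"dy":0,"dz":0,"rx":0,"ry":0,"rz":0,"jaw":7.5},{"dx":5,"dy":0,"dz":0,"rx":0,"ry":0,"rz":0,"jaw":7.5},{"dx":0,"dy":0,"dz":0,"rx":0,"ry":0,"rz":0,"jaw":7.5},{"dx":0,"dy":0,"dz":0,"rx":0,"ry":0,"rz":0,"jaw":7.5}]' |grep -E "force|width"
python3 -c "
from h import *
for n in ('top','scene'):
    p,d=grab(n,n+'8'); P=cloud(n,d); Q=tocase(P)
    rects(P,p,(.068,.086),(-.1,.03),(-.13,.13),50,n+' row new')
    rects(P,p,(.088,.11),(-.1,.03),(-.13,.13),50,n+' tall')
    rects(P,p,(.05,.066),(-.1,.03),(-.13,.13),50,n+' short')
    rects(P,p,(.055,.082),(-.45,.2),(.15,.7),60,n+' counter')
    k=(Q[...,2]>.16)&(Q[...,0]>.03)&(Q[...,0]<.25)&(Q[...,1]<.05)&(Q[...,1]>-.12); A=Q[k]; print('lid', 1.5708+np.arctan(np.polyfit(A[:,2],A[:,0],1)[0]))
    k=(Q[...,2]>.2)&(Q[...,2]<.24)&(Q[...,0]>.02)&(Q[...,0]<.064)&(abs(Q[...,1]-.08)<.06); print('pin',np.median(Q[k],0))
st()
a=cv2.imread('pics/top8.png')[160:340,130:480]; cv2.imwrite('pics/top8c.png',cv2.resize(a,(795,409),interpolation=cv2.INTER_CUBIC))
"
```

```text
wrist_force: [-4.6, 0.2, 8.5]
t 44.7 pinch case mm [-32.6  18.1  57.5] yawerr -1.5715 tilt [ 0. -0.] F [-4.6  0.2  8.5] w 55.8 q [-0.26  0.11  1.85 -0.    1.18 -0.37]
wrist_force: [0.6, 0.1, 0.3]
gripper_width: 0.0748
wrist_force: [0.0, -0.8, -0.0]
gripper_width: 0.0751
top row new A 245 c [-32.8 -22. ] mean [-33.4 -21.7  77.8] size [30.6 57. ] xaxis deg -0.2
top row new A 238 c [-32.9  18.3] mean [-33.5  18.3  77.7] size [30.6 56.5] xaxis deg -0.6
top tall A 499 c [-35.6  74.5] mean [-35.6  74.5  97.7] size [59.6 59.8] xaxis deg 90.0
top short A 464 c [-35.8 -73.1] mean [-36.5 -72.6  59.6] size [61.  62.5] xaxis deg -1.7
lid 1.4220464628275065
pin [0.04431981 0.09629486 0.23012658]
scene tall A 492 c [-33.2  76.3] mean [-34.   79.5  97.5] size [57.4 57.9] xaxis deg -85.3
lid 1.3804865100062729
pin [0.0327555  0.09962477 0.22829862]
t 46.8 pinch case mm [-132.6  307.3  236.2] yawerr -1.5727 tilt [-0. -0.] F [ 0.2 -0.8 -0.1] w 74.8 q [ 0.34 -0.32  1.91 -0.    1.55  0.23]
```

View pics/top8c.png

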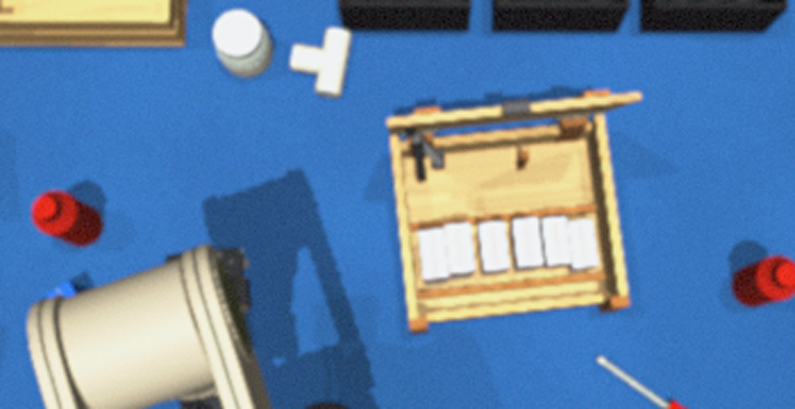

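View pics/scene8.png

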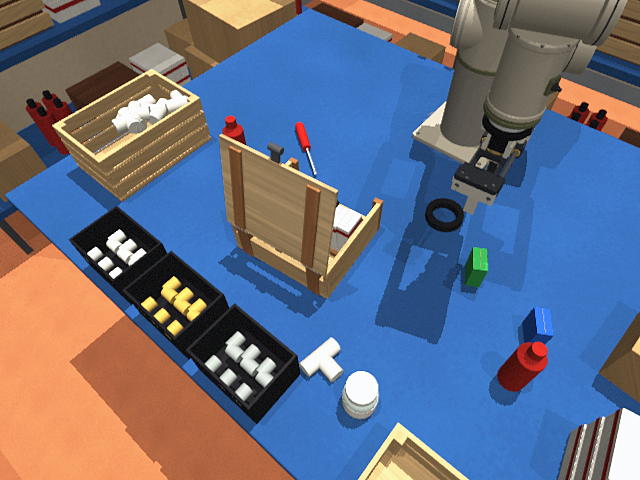

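The pictures show six boxes upright in the row (top crop around x 435–585, y 245), the lid on the raised stay, and only the blue and green look-alikes left on the counter. I hand in.

```bash
python3 -c "
from bench import close_job
print(close_job())"
```

```text
the job is handed in; nothing more can be done
None
```

The job is handed in at about 47 s of the 192 s allowed; `close_job()` gave no verdict. I swung the lid to its back stop, pushed the tall and short boxes apart, and flipped the stay up. I then brought the lid forward onto the stay and filed both white medium boxes; only two were there. One of them had been knocked about 5 cm aside during the run, and I found it again in the pictures and filed it.

**Last checks, in the case frame:**
- **New boxes:** they stand at y = +18 and −22 mm, within 1 mm of the row line. They are less than 1° off square, with tops at the height of a box standing on the case floor.
- **Tall boxes:** at about +60 and +90 mm, upright.
- **Short boxes:** at about −58 and −88 mm, upright.
- **Lid and stay:** the two cameras gave the lid 1.38 and 1.42 rad, which disagree slightly but are both within 1.30–1.48. The stay's pin is at y ≈ 97 mm, which puts the stay at its stop, about 1.75 rad.
- **Surroundings:** the cans and jar are standing, and the gripper is clear with about 0 N on the wrist.

The tall pair touch each other, and so do the short pair, so I measured each pair as one block. In the last pictures the scene camera could see only the tall pair in the row; the other box figures come from the top camera alone.

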